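Build up the freezer rack and close the tube box on it

ROBOT

A 6-joint arm with a two-finger parallel gripper is mounted at the origin on the work surface. World frame = base frame: x ahead of the robot, y to its left, z up, the work surface at z = 0. Lengths are in m, angles in rad, forces in N, time in s.
With the tool pointing down it reaches from about 0.35 to 0.975 m from the base axis. Payload 17.4 kg.
Tool frame: the origin (TCP) lies midway between the tips of the shut fingers; the grasp point (between the pads) lies 19 mm behind it; y points along the fingers, z is the direction in which the jaws open and shut, and the axes are right-handed (so a half turn about y gives the same grasp; the last joint's range is limited). The gripper opens to 85 mm and grips with 20 to 120 N. Pads are 22 mm wide; open, the fingers measure 114 mm over their backs; the gripper's body (76 mm by 85 mm) begins 54 mm behind the grasp point. The pads swing forward as they close: fully open they stand 13 mm farther back than shut.
Start: joints at [-1.263, 0.116, 1.442, -0, 1.584, -0.038], TCP at [0.229, -0.635, 0.203] pointing down, gripper open.
Joint ranges: [-2.83, 2.83], [-0.83, 2.19], [0.07, 2.5], [-1.14, 4.28], [0.01, 3], [-2.97, 2.97]. Speed limits (rad/s): [1.89, 1.89, 2.22, 3.14, 3.14, 3.14].

INTERFACE

Orientations are given as a unit quaternion [w, x, y, z].
In Python, from plant import bot, effector, vision, order gives the robot as it stands. The module is installed in compiled form; this text tells all that it offers. Calls block until the motion is done:
- bot.move_ptp(position, orientation): joint-space move of the TCP to a pose.
- bot.move_l(position, feed=0.15, rotation=None, stop_force=None): straight line of the TCP; rotation=None keeps the orientation; feed is the mean speed in m/s. With stop_force (N) it stops when the force on the tool has changed by that much, and returns True; else False.
- bot.move_j(angles): joint-space move.
- effector.command_gripper(opening): finger opening in m; the grip force is fixed at half the most; returns when the fingers have stopped.
- bot.dwell(seconds).
- bot.ik(position, orientation): joint angles nearest the present ones, or None.
- vision.read_camera(name): name is "side" or "top"; returns a dict with "color" (400x640x3 uint8, red, green, blue), "fx", "fy", "cx", "cy" (pixels), "dist_coeffs" ([k1, k2, p1, p2, k3] as OpenCV has them; the pictures are not rectified), "pose" (4x4, takes a point from camera to world coordinates). Camera axes: x right, y down, z forward; pixel columns grow to the right and rows downward; lengths in m; the calibration is good to about 2 mm. A picture is of the moment at which its call begins. There is no depth.
A pose or a line that the arm cannot do raises bot.MotionError and nothing moves.
- order.close_job(): hands the job in, once; it reports no verdict.
Readings, each from a call of its own:
- bot.current_time_s(): time.
- bot.current_joint_pos(): joint angles.
- bot.current_qvel(): joint speeds.
- bot.current_joint_efforts(): joint torques, N m.
- bot.current_ee_pos(): TCP position.
- bot.current_tool_rot(): TCP orientation.
- bot.current_wrist_force(): force on the tool from outside, world axes, zero at the start.
- bot.current_moment(): the same for the moment, N m.
- bot.current_grip_width(): finger opening in m.
Only numpy, scipy, OpenCV 4.12 (cv2) and the standard library are available. Lean on these libraries where they do the work, as an engineer would, in place of code of your own. Each camera call takes 0.05 s, during which the arm holds its last target.

TASK

Build up the little freezer rack on its four-post base, in this order: first the vial tray with the black handle, dropped over all four posts and fully down on the base; then the shelf with the square well, over the same posts and flat on the tray; then the open box of tubes, upright in the well and down on its floor; last the white lid, squarely down over the box. Leave the jar, scoop and forceps where they are.

Things in the scene. Friction and masses are not known exactly. Their poses are not given: they have to be found in the camera images.
- base: Rack base: dark steel plate 128 x 128 x 12 mm, fixed, with four upright bright posts, 8 mm diameter, at x, y = +-46 mm; pointed tips 82 mm above the bench (last 8 mm tapers). Origin: centre of its underside; axes along its sides, z up. Any quarter turn of tray or shelf fits.
- tray_c (a point): Vial tray: aluminium floor 116x116x8 mm, 14 mm square corner holes at x, y = +-46 mm, 52 mm high end walls at x = +-56, y sides open, 42 mm high vials along x = +-40. Central black handle plate: 50 mm in x, 12 mm thick in y, top 46 mm above underside; pinch it from above across y. Point: centre axis, 26 mm above underside. Seated on the base: point 38 mm above bench.
- shelf_c (a point): Shelf: aluminium plate 116x116x8 mm, 14 mm square corner holes at x, y = +-46 mm; in the middle an open square well, 60 mm outside, 52 mm inside, walls 22 mm high (top 30 mm above underside), floor = plate top. Grip across the well's outside. Point: centre axis, 15 mm above underside; axes along the sides. Seated on the tray: point 79 mm above bench.
- box_c (a point): Open white card box with nine capped tubes showing in its top: 44 x 44 x 64 mm high. Point: its centre, 32 mm up; axes along the sides. Any quarter turn fits the well, out of which it then stands 42 mm, so grip its upper part. In the well its point is 25 mm above the shelf's point.
- lid_c (a point): Plain white card lid lying open side down: 56 x 56 x 26 mm high outside, 51 x 51 mm inside, top 3 mm thick. Point: its centre, 13 mm up; axes along the sides. Any quarter turn fits the box; fully down its point is 22 mm above the box's point.
- jar_c (a point): Bystander: round closed jar with black lid, 54 mm diameter, 70 mm high, standing loose. Point at half height.
- scoop: Bystander: spatula-like scoop about 150 mm long lying loose between the task's things. Origin on its underside, x along it.
- forceps: Bystander: steel forceps 120 mm long, 6 mm thick, lying loose between the task's things. Origin at the middle of the underside, x along it.
Things that resemble listed ones, but are neither listed nor needed, are in the scene too. What is shaped like the part that bears box_c but blue, pink or yellow is not meant.

How it is judged:
On the way, in this order (a step that is already met when the one before it is completed fails the run):
1. the vial tray is down on the base with all four posts through its holes (horizontal distance between tray_c and base below 0.006 m and z of tray_c in the frame of base between 0.034 and 0.042 m and angle between tray_c's own z axis and vertical below 0.05 rad), for 0.2 s.
2. the shelf is down on the tray, over the four posts (all of step 1 and horizontal distance between shelf_c and base below 0.007 m and z of shelf_c in the frame of base between 0.075 and 0.084 m and angle between shelf_c's own z axis and vertical below 0.05 rad), for 0.2 s.
3. the box of tubes stands in the shelf's well (all of step 2 and horizontal distance between box_c and shelf_c below 0.008 m and z of box_c in the frame of shelf_c between 0.021 and 0.029 m and angle between box_c's own z axis and vertical below 0.06 rad), for 0.2 s.
4. the lid is down over the box (all of step 3 and horizontal distance between lid_c and box_c below 0.007 m and z of lid_c in the frame of box_c between 0.017 and 0.026 m and angle between lid_c's own z axis and vertical below 0.08 rad), for 0.2 s.
At the end, for the whole second after the job is handed in: Tray within 6 mm and shelf within 7 mm of the base's centre, fully down (about 4 mm) and level; box within 8 mm of the well's centre, on its floor and upright; lid within 7 mm of the box's centre, fully down (about 4 mm); all released and at rest (all of step 4 and linear speed of each of tray, shelf, tubebox, lid below 0.02 m/s); the robot touches nothing.
It fails at once if a bystander (jar, scoop or forceps) is shifted by more than 30 mm or upset (distance of any of jar_c, scoop, forceps from where it was at the start of the episode above 0.03 m or angle between jar_c's own z axis and vertical above 0.5 rad).
It also fails if it takes over 128 s, if anything falls off the work surface, if the arm or the gripper's body presses on something with over 40 N, if the wrist force passes 120 N, or if a joint passes its speed limit or range.

## Working session

There is one attempt and no reset: what is moved stays moved. The work goes in short steps, each a Python script; the robot and the scene stay as the last script left them, time stands still between calls to the robot, and variables do not carry over. Pictures are saved under pics/ and viewed, and the job is handed in when it is done.

```bash
mkdir -p pics; ls; python3 - <<'E'
from plant import bot, effector, vision, order
import cv2,numpy as np
for n in ("top","side"):
    c=vision.read_camera(n); cv2.imwrite(f"pics/{n}0.png",c["color"][:,:,::-1])
    print(n,c["fx"],c["fy"],c["cx"],c["cy"],c["dist_coeffs"]); print(np.round(c["pose"],4))
print(bot.current_time_s(),bot.current_tool_rot(),bot.current_ee_pos(),bot.current_grip_width())
E
```

```text
pics
top 449.2361315544615 449.2361315544615 318.30193583589966 202.75138662260125 [-0.09424448  0.          0.          0.          0.        ]
[[ 0.0044 -0.9982  0.0594  0.4597]
 [-0.9998 -0.0056 -0.0199  0.008 ]
 [ 0.0202 -0.0593 -0.998   1.1372]
 [ 0.      0.      0.      1.    ]]
side 425.18601703439344 425.18601703439344 322.32219364357485 198.7344003631894 [-0.04020505  0.          0.          0.          0.        ]
[[-0.8564 -0.2443  0.4548  0.1061]
 [-0.5157  0.4484 -0.7301  0.7007]
 [-0.0256 -0.8598 -0.51    0.5677]
 [ 0.      0.      0.      1.    ]]
0.1 [ 0.12158234 -0.12169721  0.6969458  -0.69618537] [ 0.22870184 -0.63485336  0.20191419] 0.08551766379127754
```

View pics/top0.png

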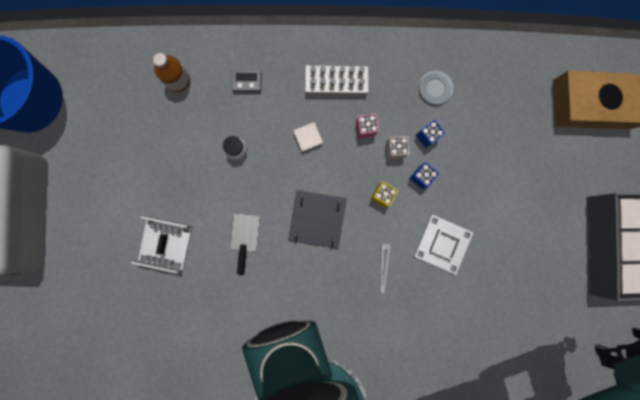

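View pics/side0.png

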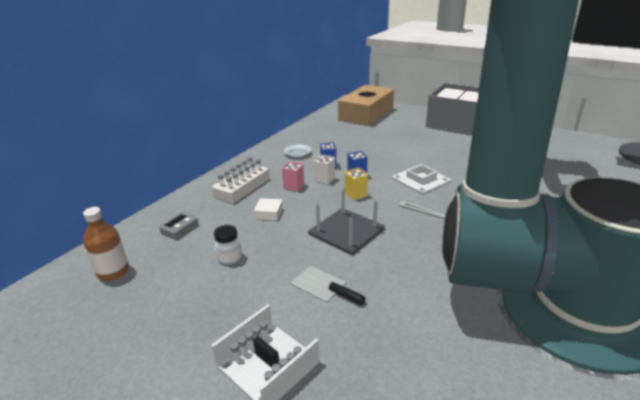

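The top picture shows the tray at about (162,245), base (318,220), shelf (445,244), white box (399,147), lid (308,137), jar (234,148), scoop (243,240) and forceps (384,268). Next I zoom in to get accurate corners.

```bash
cat > h.py <<'E'
from plant import bot, effector, vision, order
import cv2,numpy as np
from scipy.spatial.transform import Rotation as R
def K(c): return np.array([[c["fx"],0,c["cx"]],[0,c["fy"],c["cy"]],[0,0,1.]]),np.array(c["dist_coeffs"],float)
def unproj(c,px,z):
    k,d=K(c); px=np.array(px,float).reshape(-1,1,2)
    u=cv2.undistortPoints(px,k,d)[:,0]; P=np.array(c["pose"])
    v=np.c_[u,np.ones(len(u))]@P[:3,:3].T; o=P[:3,3]
    t=(z-o[2])/v[:,2]; return o+v*t[:,None]
def proj(c,pts):
    k,d=K(c); W=np.linalg.inv(np.array(c["pose"]))
    return cv2.projectPoints(np.array(pts,float).reshape(-1,3),cv2.Rodrigues(W[:3,:3])[0],W[:3,3],k,d)[0][:,0]
def crop(c,x0,y0,w,h,s,name,poly=[]):
    im=cv2.resize(c["color"][y0:y0+h,x0:x0+w,::-1],None,fx=s,fy=s,interpolation=cv2.INTER_CUBIC)
    for p,col in poly:
        q=((np.array(p)-[x0,y0]+.5)*s-.5).astype(int); cv2.polylines(im,[q.reshape(-1,1,2)],True,col,1)
    for i in range(0,w,10):
        cv2.line(im,(i*s,0),(i*s,4),(0,255,255),1)
        if i%20==0: cv2.putText(im,str(x0+i),(i*s,14),0,.35,(0,255,255),1)
    for i in range(0,h,10):
        cv2.line(im,(0,i*s),(4,i*s),(0,255,255),1)
        if i%20==0: cv2.putText(im,str(y0+i),(5,i*s+4),0,.35,(0,255,255),1)
    cv2.imwrite("pics/"+name,im)
def box(cx,cy,yaw,hx,hy,z):
    a=np.array([[-hx,-hy],[hx,-hy],[hx,hy],[-hx,hy]]); c,s=np.cos(yaw),np.sin(yaw)
    return np.c_[a@np.array([[c,s],[-s,c]])+[cx,cy],np.full(4,z)]
E
python3 - <<'E'
from h import *
c=vision.read_camera("top")
crop(c,120,200,90,85,7,"trayz.png")
crop(c,275,180,90,80,8,"basez.png")
crop(c,400,200,90,85,7,"shelfz.png")
crop(c,280,100,170,110,4,"boxz.png")
E
```

```text
(no output)
```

View pics/trayz.png

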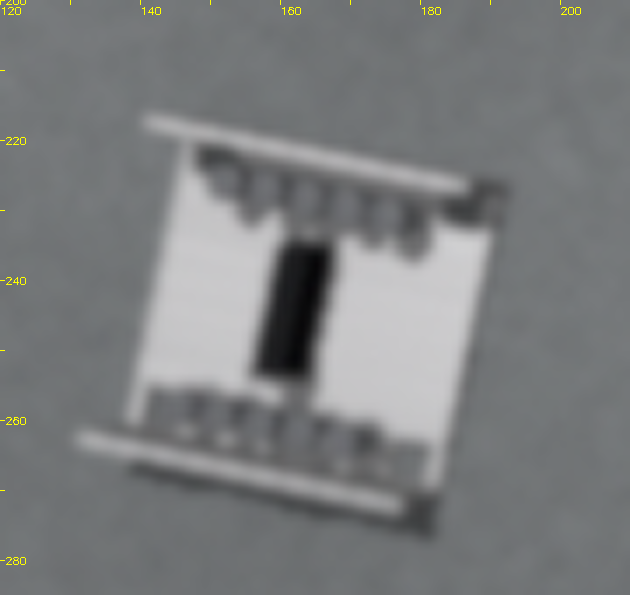

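View pics/basez.png

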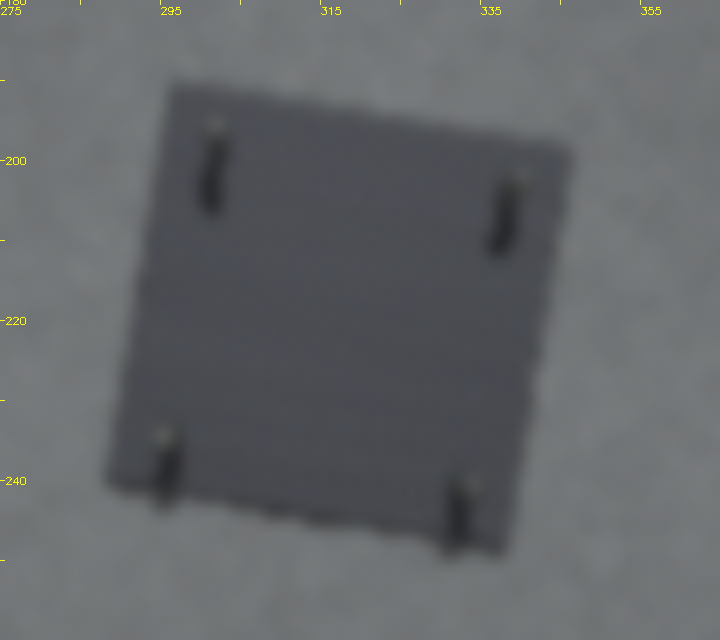

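View pics/shelfz.png

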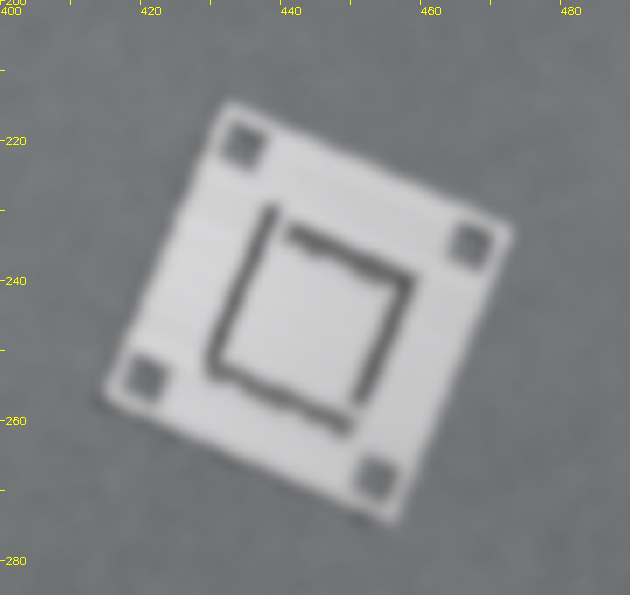

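View pics/boxz.png

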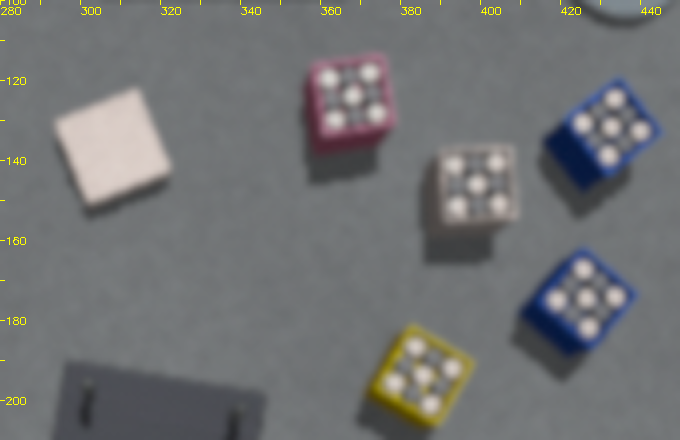

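```bash
cat > fit.py <<'E'
from h import *
from scipy.optimize import least_squares
def fit(c,px,hx,hy,z,y0=0,scale=False):
    W=unproj(c,px,z); best=None
    for k in range(4):
        f=lambda p:(box(p[0],p[1],p[2],hx,hy,z)[:,:2]-W[:,:2]).ravel()
        for s in (1,):
            r=least_squares(f,[*W[:,:2].mean(0),y0+k*np.pi/2],x_scale=[.01,.01,.1])
            if best is None or r.cost<best.cost: best=r
        W=W
    # also reversed ordering
    Wr=W[::-1]
    for k in range(4):
        r=least_squares(lambda p:(box(p[0],p[1],p[2],hx,hy,z)[:,:2]-Wr[:,:2]).ravel(),[*W[:,:2].mean(0),y0+k*np.pi/2],x_scale=[.01,.01,.1])
        if r.cost<best.cost: best=r
    return best.x, np.linalg.norm(best.fun.reshape(4,2),axis=1)
def cp(pts,x0,y0,s): return (np.array(pts)+.5)/s-.5+[x0,y0]
E
python3 - <<'E'
from fit import *
c=vision.read_camera("top")
G=(0,255,0);Rd=(0,0,255);B=(255,0,0)
d={}
for n,p,o,h,z in [("base",[(170,83),(573,147),(508,555),(105,483)],(275,180,8),(.064,.064),.012),
 ("shelf",[(230,100),(513,232),(392,523),(103,393)],(400,200,7),(.058,.058),.008),
 ("trayh",[(281,240),(334,243),(310,380),(257,375)],(120,200,7),(.025,.006),.046),
 ("lid",[(55,127),(137,88),(172,170),(92,207)],(280,100,4),(.028,.028),.026),
 ("box",[(440,148),(516,148),(518,222),(441,222)],(280,100,4),(.022,.022),.064)]:
    x,e=fit(c,cp(p,*o),*h,z); x[2]=(x[2]+np.pi/4)%(np.pi/2)-np.pi/4 if n!="trayh" else x[2]%np.pi
    d[n]=x; print(n,np.round(x,4),np.round(e*1e3,1))
def sq(x,h,z,col): return (proj(c,box(*x,*h,z)),col)
def off(x,dx,dy): 
    C,S=np.cos(x[2]),np.sin(x[2]); return np.array([x[0]+C*dx-S*dy,x[1]+S*dx+C*dy,x[2]])
pl=[sq(d["base"],(.064,.064),.012,G)]
for i in(-1,1):
  for j in(-1,1): pl.append(sq(off(d["base"],i*.046,j*.046),(.003,.003),.080,Rd))
crop(c,275,180,90,80,8,"basez1.png",pl)
pl=[sq(d["shelf"],(.058,.058),.008,G),sq(d["shelf"],(.030,.030),.03,Rd),sq(d["shelf"],(.026,.026),.03,Rd)]
for i in(-1,1):
  for j in(-1,1): pl.append(sq(off(d["shelf"],i*.046,j*.046),(.007,.007),.008,B))
crop(c,400,200,90,85,7,"shelfz1.png",pl)
t=d["trayh"]
pl=[sq(t,(.058,.058),.008,G),sq(t,(.025,.006),.046,Rd)]
for i in(-1,1): pl.append(sq(off(t,i*.056,0),(.002,.058),.052,B))
crop(c,120,200,90,85,7,"trayz1.png",pl)
pl=[sq(d["lid"],(.028,.028),.026,G),sq(d["lid"],(.028,.028),0,G),sq(d["box"],(.022,.022),.064,Rd),sq(d["box"],(.022,.022),.0,Rd)]
crop(c,290,105,130,70,6,"boxz1.png",pl)
np.save("d.npy",d,allow_pickle=True)
E
```

```text
base [ 0.4856 -0.0113 -0.1586] [0.9 1.  0.5 0.5]
shelf [ 0.4234 -0.3342 -0.4197] [0.2 0.5 0.8 0.3]
trayh [0.4225 0.3668 1.4707] [23.  24.6 23.2 24.3]
lid [0.6917 0.012  0.4357] [0.3 0.9 1.3 0.6]
box [ 0.6633 -0.2099  0.0111] [1.8 1.8 1.6 1.5]
```

View pics/trayz1.png

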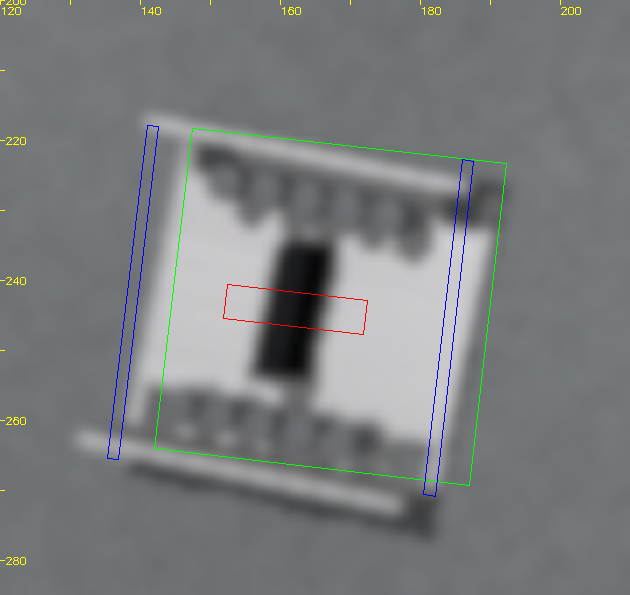

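View pics/basez1.png

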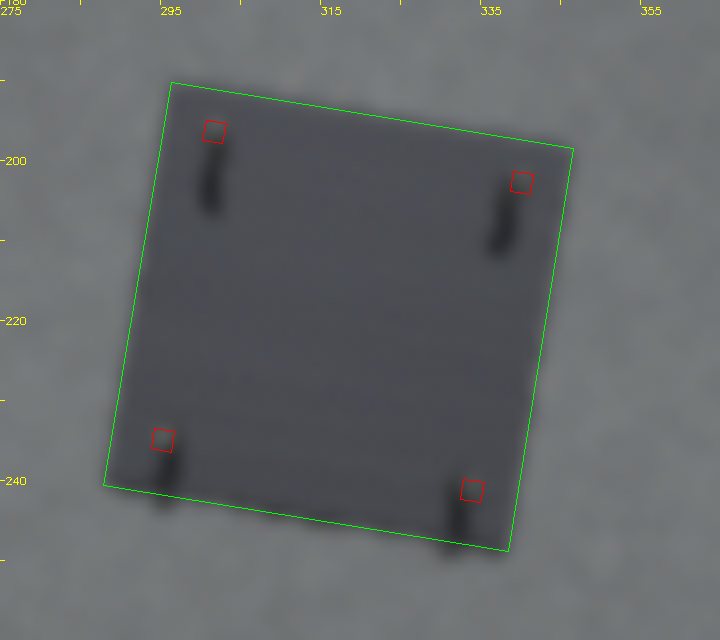

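View pics/shelfz1.png

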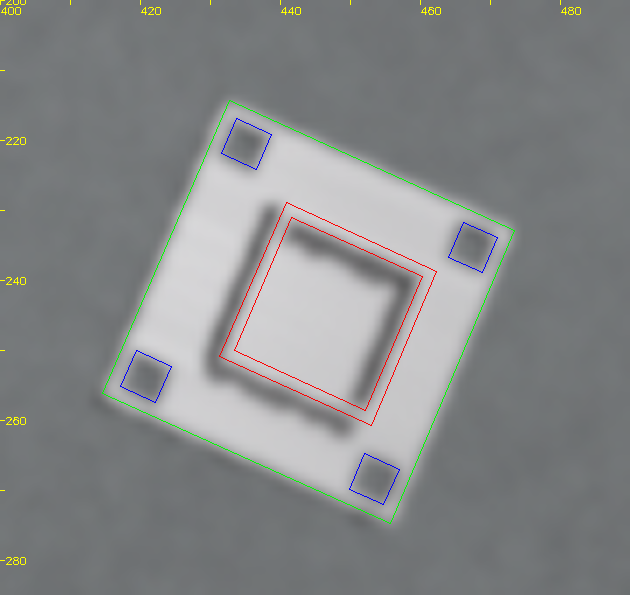

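View pics/boxz1.png

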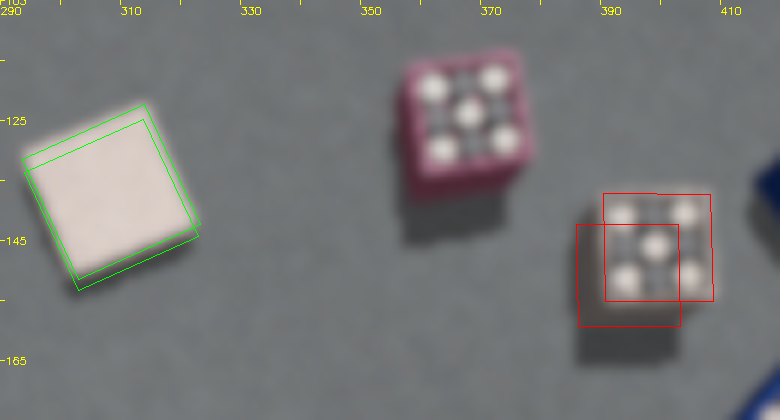

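```bash
python3 - <<'E'
from fit import *
c=vision.read_camera("top")
G=(0,255,0);Rd=(0,0,255);B=(255,0,0)
d=np.load("d.npy",allow_pickle=True).item()
W=unproj(c,cp([(144,120),(470,188),(404,507),(78,438)],120,200,7),.052)
from itertools import permutations
best=None
for y in (0,.2,-.2):
  r=least_squares(lambda p:(box(*p,.056,.058,.052)[[2,1,0,3],:2]-W[:,:2]).ravel(),[.42,.36,y],x_scale=[.01,.01,.1])
  # order: upper-left = +x,+y ; upper-right=+x,-y ; lower-right=-x,-y ; lower-left=-x,+y
print(r.x,r.fun*1e3); d["tray"]=t=r.x
def sq(x,h,z,col): return (proj(c,box(*x,*h,z)),col)
def off(x,dx,dy): 
    C,S=np.cos(x[2]),np.sin(x[2]); return np.array([x[0]+C*dx-S*dy,x[1]+S*dx+C*dy,x[2]])
pl=[sq(t,(.058,.058),.008,G),sq(t,(.025,.006),.046,Rd)]
for i in(-1,1): pl.append(sq(off(t,i*.056,0),(.002,.058),.052,B))
crop(c,120,200,90,85,7,"trayz2.png",pl)
np.save("d.npy",d,allow_pickle=True)
E
```

```text
[ 0.42134284  0.37270349 -0.19117382] [-0.45693056 -0.82026177  0.18707749  0.70477358  0.25206841  0.72757711
  0.01778467 -0.61208892]
```

View pics/trayz2.png

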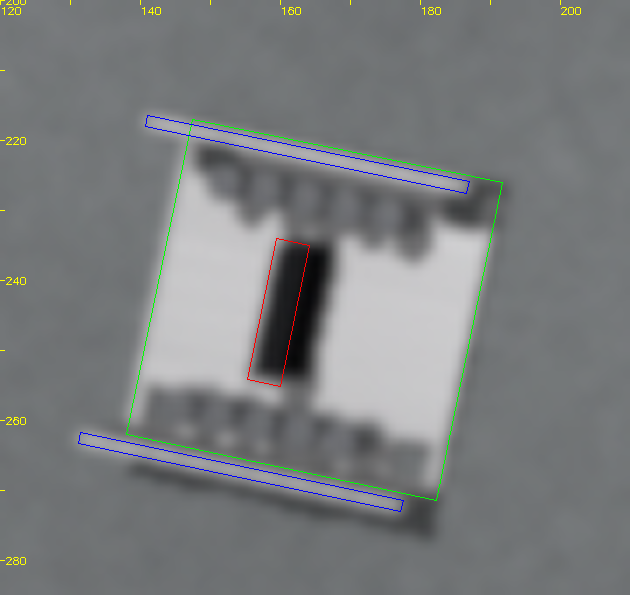

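```bash
cat >> fit.py <<'E'
def rot(phi):
    s,c=np.sin(phi),np.cos(phi)
    M=np.array([[s,0,c],[-c,0,s],[0,-1,0]]); q=R.from_matrix(M).as_quat(); return [q[3],q[0],q[1],q[2]]
E
python3 - <<'E'
from fit import *
c=vision.read_camera("side")
d=np.load("d.npy",allow_pickle=True).item()
M=R.from_quat(np.roll(bot.current_tool_rot(),-1)).as_matrix(); print(np.round(M,3))
G=(0,255,0);Rd=(0,0,255);B=(255,0,0)
def sq(x,h,z,col): return (proj(c,box(*x,*h,z)),col)
def off(x,dx,dy): 
    C,S=np.cos(x[2]),np.sin(x[2]); return np.array([x[0]+C*dx-S*dy,x[1]+S*dx+C*dy,x[2]])
t=d["tray"];pl=[sq(t,(.058,.058),.008,G),sq(t,(.025,.006),.046,Rd)]
for i in(-1,1): pl.append(sq(off(t,i*.056,0),(.002,.058),.052,B))
crop(c,200,300,130,100,6,"s1.png",pl)
pl=[sq(d["base"],(.064,.064),.012,G),sq(d["shelf"],(.058,.058),.008,G),sq(d["shelf"],(.030,.030),.03,Rd),sq(d["lid"],(.028,.028),.026,G),sq(d["box"],(.022,.022),.064,Rd),sq(d["box"],(.022,.022),.0,Rd)]
for i in(-1,1):
  for j in(-1,1): pl.append(sq(off(d["base"],i*.046,j*.046),(.003,.003),.080,Rd))
crop(c,240,140,220,120,3,"s2.png",pl)
crop(c,240,140,150,120,5,"s2.png",pl)
for n,dphi in (("tray",np.pi/2),("tray",-np.pi/2),("shelf",0),("shelf",np.pi/2),("shelf",-np.pi/2),("shelf",np.pi),("box",0),("box",np.pi),("lid",0),("lid",np.pi),("lid",np.pi/2),("lid",-np.pi/2),("base",0),("base",np.pi/2),("base",np.pi),("base",-np.pi/2)):
    x=d[n]; q=bot.ik([x[0],x[1],.05],rot(x[2]+dphi)); print(n,round(dphi,2),None if q is None else np.round(q,2))
E
```

```text
[[-0.941 -0.     0.339]
 [-0.339  0.    -0.941]
 [-0.    -1.    -0.   ]]
tray 1.57 [ 0.68 -0.04  1.86 -0.    1.33 -0.7 ]
tray -1.57 [ 0.68 -0.04  1.86 -0.    1.33  2.44]
shelf 0 [-0.72 -0.1   1.91 -0.    1.33 -0.3 ]
shelf 1.57 [-0.72 -0.1   1.91 -0.    1.33 -1.87]
shelf -1.57 [-0.72 -0.1   1.91 -0.    1.33  1.28]
shelf 3.14 [-0.72 -0.1   1.91 -0.    1.33  2.85]
box 0 [-0.34  0.24  1.56 -0.    1.35 -0.35]
box 3.14 [-0.34  0.24  1.56 -0.    1.35  2.79]
lid 0 [-0.02  0.23  1.57 -0.    1.35 -0.46]
lid 3.14 [-0.02  0.23  1.57 -0.    1.35  2.69]
lid 1.57 [-0.02  0.23  1.57 -0.    1.35 -2.03]
lid -1.57 [-0.02  0.23  1.57  0.    1.35  1.12]
base 0 [-0.08 -0.22  2.02 -0.    1.35  0.08]
base 1.57 [-0.08 -0.22  2.02 -0.    1.35 -1.49]
base 3.14 None
base -1.57 [-0.08 -0.22  2.02 -0.    1.35  1.65]
```

View pics/s1.png

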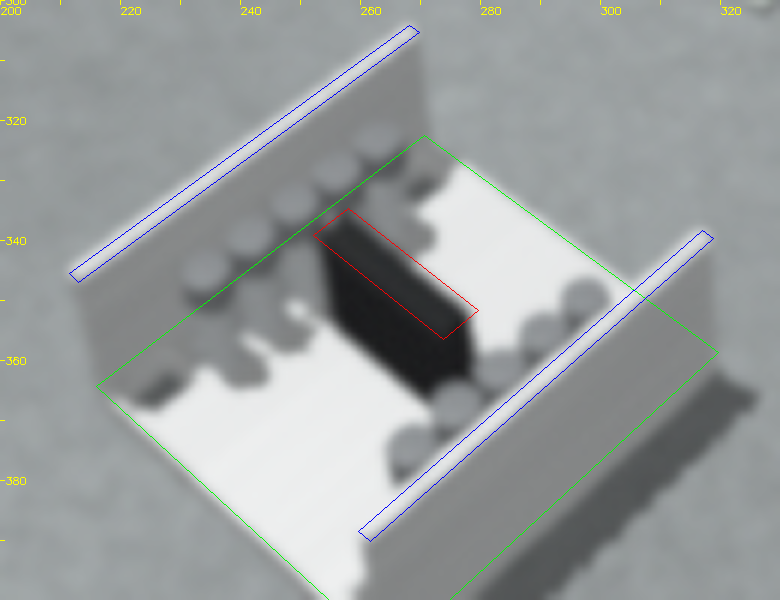

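View pics/s2.png

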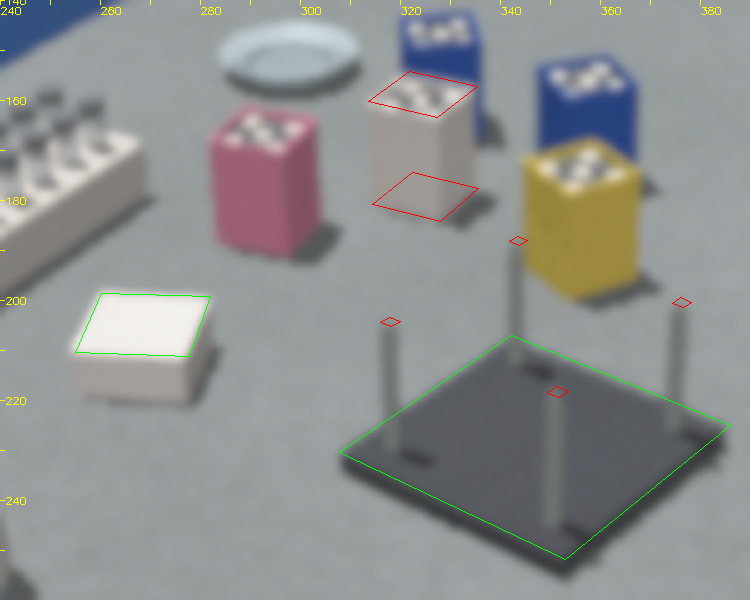

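The side overlay agrees to within about 1 px for every part. The tray comes first.

```bash
cat >> fit.py <<'E'
def st(m=""):
    print(m,"t",round(bot.current_time_s(),1),"p",np.round(bot.current_ee_pos(),4),"w",round(bot.current_grip_width(),4),"F",np.round(bot.current_wrist_force(),1))
E
python3 - <<'E'
from fit import *
d=np.load("d.npy",allow_pickle=True).item(); t=d["tray"]
q=rot(t[2]+np.pi/2)
bot.move_ptp([t[0],t[1],.16],q); st()
print(bot.move_l([t[0],t[1],.018],feed=.1,stop_force=15)); st()
effector.command_gripper(0); st()
bot.move_l([t[0],t[1],.14],feed=.12); st()
for n in ("top","side"):
    c=vision.read_camera(n); cv2.imwrite(f"pics/{n}1.png",c["color"][:,:,::-1])
E
```

```text
t 3.9 p [0.4217 0.3724 0.16  ] w 0.0853 F [-0.5 -0.1 -0.2]
False
 t 5.4 p [0.4216 0.3729 0.0187] w 0.0857 F [-0.9  0.1  0.1]
 t 6.2 p [0.4213 0.3727 0.018 ] w -0.0002 F [ 0.3 -0.8 -0.6]
 t 7.4 p [0.4211 0.3725 0.1391] w 0.0001 F [ 0.4 -0.1 -0.6]
```

View pics/side1.png

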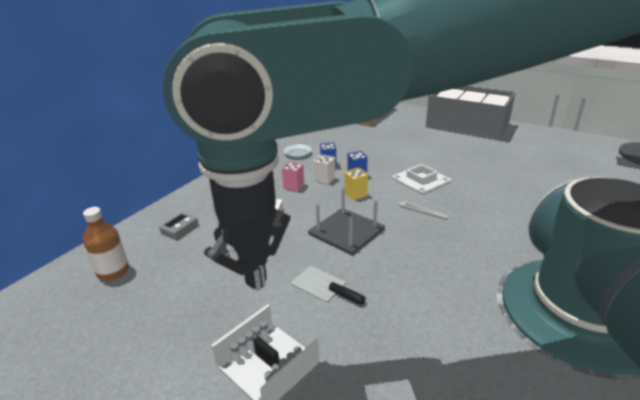

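View pics/top1.png

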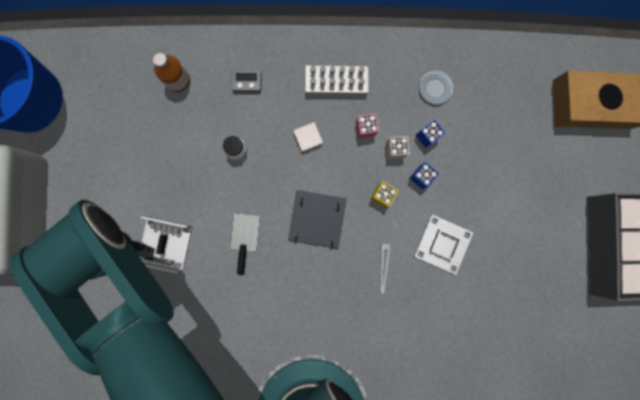

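```bash
python3 - <<'E'
from fit import *
p=bot.current_ee_pos(); print(p, bot.current_tool_rot())
for n in ("top","side"):
    c=vision.read_camera(n); u=proj(c,[p])[0]; print(n,u)
    x,y=(u-[50,40]).astype(int); y=min(max(y,0),310); x=max(x,0)
    crop(c,x,y,110,90,6,f"g_{n}.png",[(np.array([u-[1,0],u+[1,0]]),(0,0,255)),(np.array([u-[0,1],u+[0,1]]),(0,0,255))])
E
```

```text
[0.42109248 0.37251316 0.13908152] [-0.70355051  0.70420776 -0.06781284  0.06715303]
top [145.74035058 245.65258593]
side [259.1928582  300.50026632]
```

View pics/g_top.png

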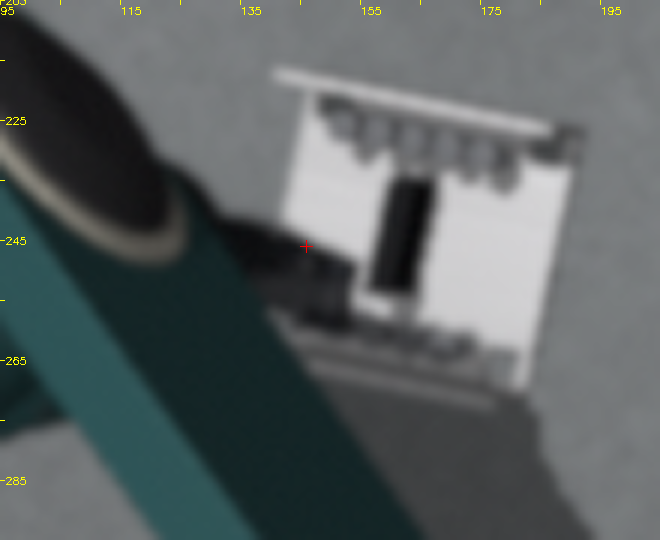

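View pics/g_side.png

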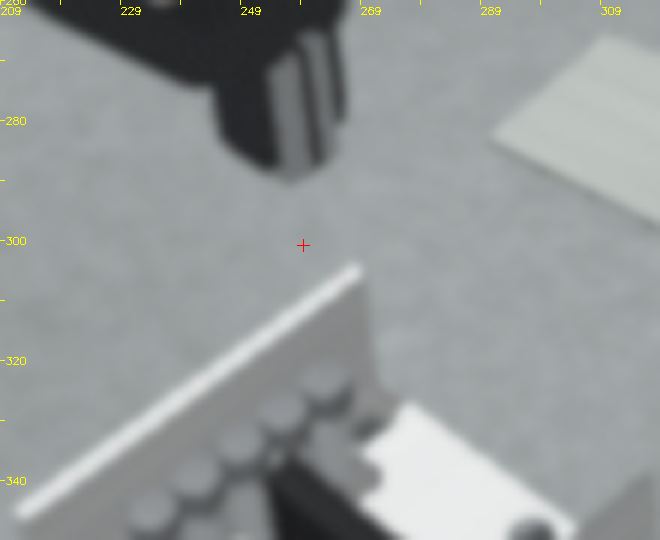

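The fingers shut on nothing: in both pictures the tips aren't where the reported TCP projects. I'll measure that tool offset in a clear spot.

```bash
python3 - <<'E'
from fit import *
bot.move_ptp([.60,.17,.16],rot(np.pi/2)); st()
print(np.round(bot.current_joint_pos(),4))
p=bot.current_ee_pos()
for n in ("top","side"):
    c=vision.read_camera(n); u=proj(c,[p])[0]; print(n,u)
    x,y=(u-[60,50]).astype(int); y=min(max(y,0),300); x=max(x,0)
    crop(c,x,y,120,100,6,f"g2_{n}.png",[(np.array([u-[1,0],u+[1,0]]),(0,0,255)),(np.array([u-[0,1],u+[0,1]]),(0,0,255))])
E
```

```text
t 8.6 p [0.5995 0.1707 0.1598] w 0.0002 F [-0.7  0.4  0.5]
[ 2.3640e-01  1.9100e-02  1.6126e+00  3.0000e-04  1.5102e+00 -1.3345e+00]
top [235.28964553 165.07784942]
side [250.32916837 194.86531659]
```

View pics/g2_top.png

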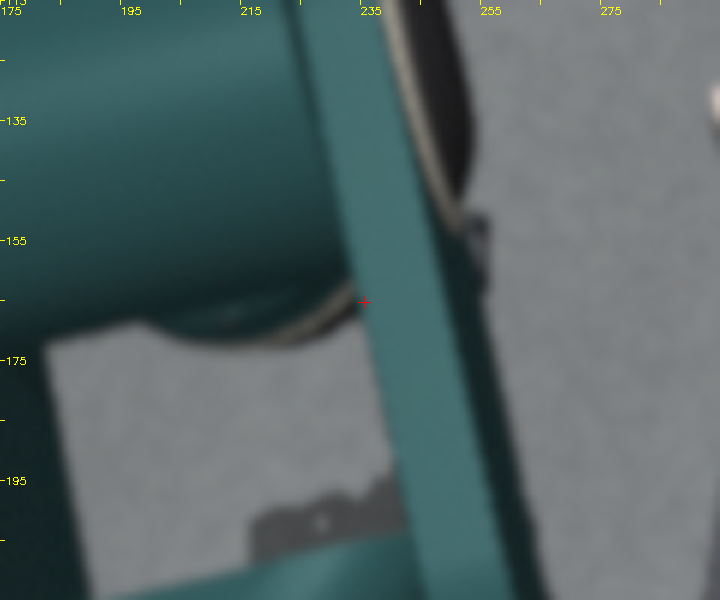

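View pics/g2_side.png

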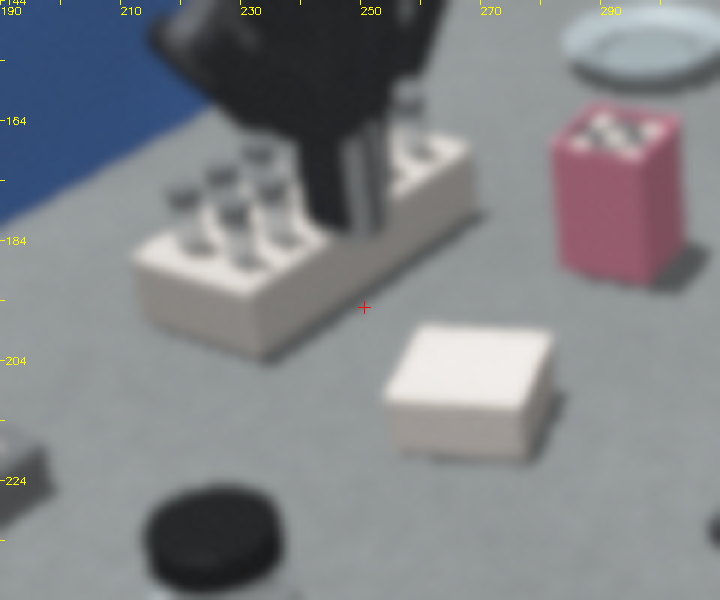

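```bash
python3 - <<'E'
from fit import *
x,y=.53,.28
for k,phi in enumerate((np.pi/2,0.3)):
    bot.move_ptp([x,y,.07],rot(phi))
    try:
        bot.move_l([x,y,.012],feed=.15)
        r=bot.move_l([x,y,-.03],feed=.03,stop_force=5); print(r)
    except Exception as e: print(e)
    st()
    p=bot.current_ee_pos()
    for n in ("top","side"):
        c=vision.read_camera(n); u=proj(c,[p])[0]; print(n,u)
        x0,y0=(u-[50,55]).astype(int); y0=min(max(y0,0),310); x0=max(x0,0)
        crop(c,x0,y0,100,90,7,f"g3_{n}{k}.png",[(np.array([u-[1,0],u+[1,0]]),(0,0,255)),(np.array([u-[0,1],u+[0,1]]),(0,0,255))])
    bot.move_l([x,y,.07],feed=.2)
E
```

```text
True
 t 11.2 p [ 0.5299  0.2799 -0.0287] w -0.0 F [-1.9 -0.3  6.8]
top [204.9043073  201.78854879]
side [253.45395027 314.87861332]
True
 t 14.9 p [ 0.53    0.28   -0.0287] w 0.0002 F [-1.8 -1.2  5.3]
top [204.89896367 201.77525541]
side [253.43481065 314.87700349]
```

View pics/g3_top0.png

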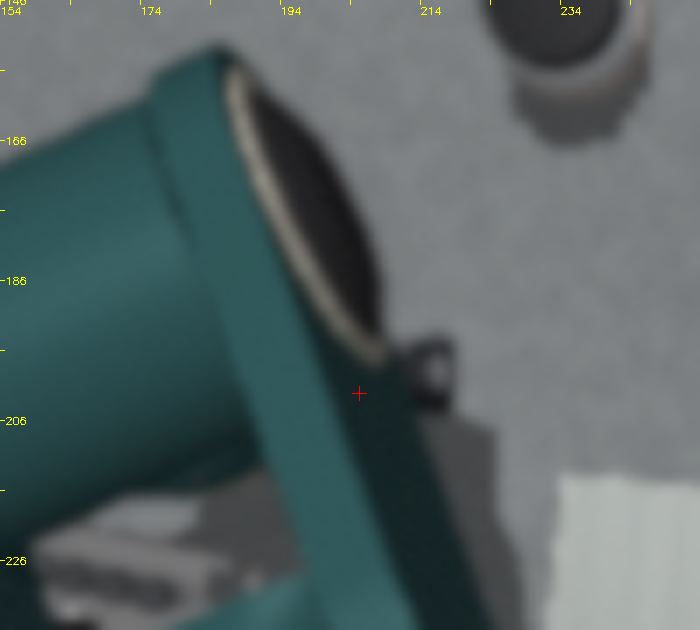

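View pics/g3_side0.png

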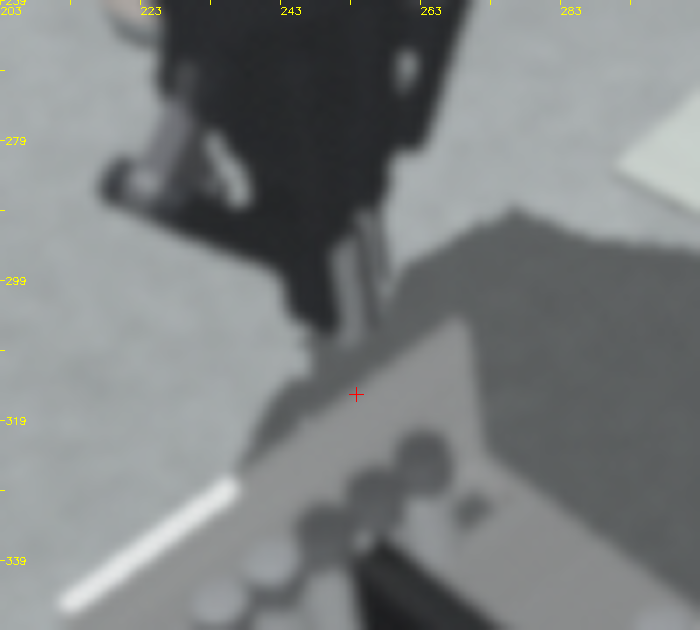

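View pics/g3_top1.png

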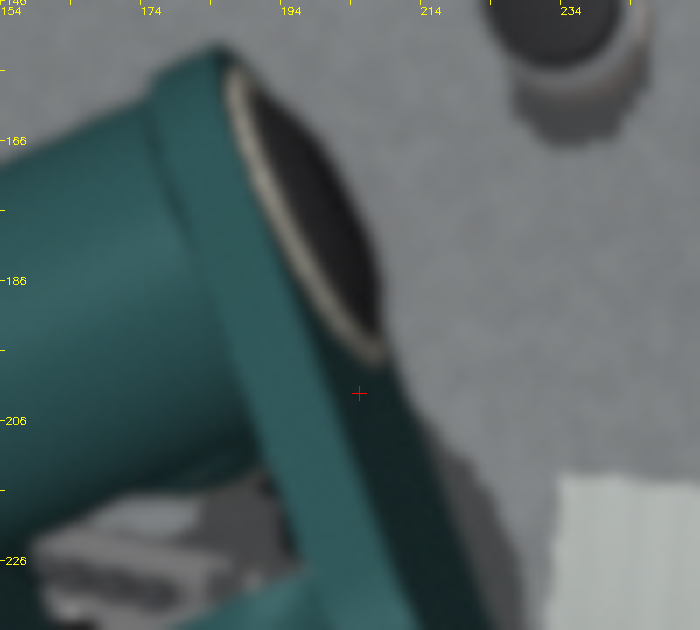

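View pics/g3_side1.png

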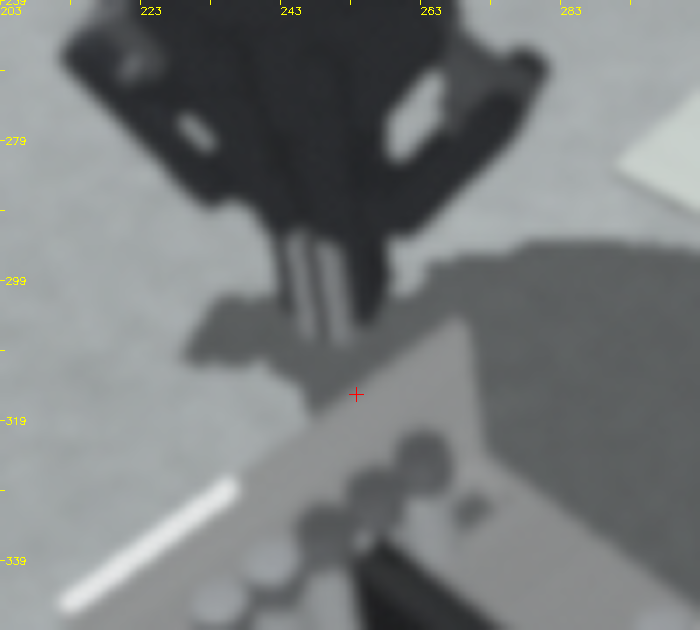

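```bash
python3 - <<'E'
from fit import *
c=vision.read_camera("side")
print(unproj(c,cp([(350,342)],203,259,7),0), unproj(c,cp([(325,340)],203,259,7),0))
print(proj(c,[[.53,.28,0],[.53,.26,0],[.51,.28,0]]))
st()
E
```

```text
[[0.52276762 0.28637347 0.        ]] [[0.5289967  0.28911272 0.        ]]
[[251.70297118 303.86877461]
 [258.38697608 297.28428925]
 [260.17450991 307.75414261]]
 t 15.7 p [0.5293 0.2796 0.0681] w 0.0002 F [-0.5  0.4 -0.2]
```

```bash
python3 - <<'E'
from fit import *
c=vision.read_camera("side")
out=[]
for k,phi in enumerate((np.pi/2,0.3)):
    im=cv2.imread(f"pics/g3_side{k}.png")
    for z,col in ((0,(0,255,0)),(.03,(0,200,255))):
        q=(proj(c,box(.53,.28,phi,.0145,.011,z))-[203,259]+.5)*7-.5
        cv2.polylines(im,[q.astype(int).reshape(-1,1,2)],True,col,1)
    out.append(im[150:450,150:500])
cv2.imwrite("pics/ov.png",np.hstack(out))
E
```

```text
(no output)
```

View pics/ov.png

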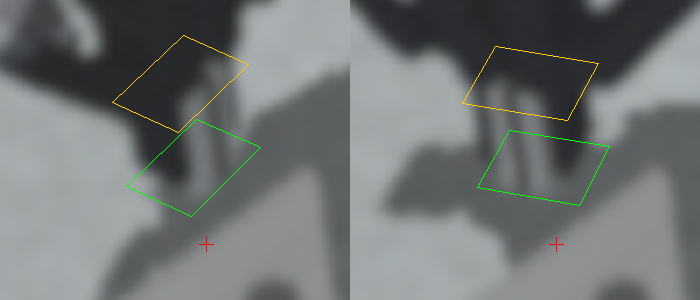

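The two bench touches show the real tips sit 28.7 mm above the reported TCP. That explains the miss, since the fingers shut just above the 46 mm handle. I'll correct for it and re-grasp, then look before lifting.

```bash
cat >> fit.py <<'E'
DZ=.0287
def P(x,y,ztip): return [x,y,ztip-DZ]
E
python3 - <<'E'
from fit import *
d=np.load("d.npy",allow_pickle=True).item(); t=d["tray"]
q=rot(t[2]+np.pi/2)
effector.command_gripper(.085)
bot.move_ptp(P(t[0],t[1],.12),q); st()
print(bot.move_l(P(t[0],t[1],.016),feed=.1,stop_force=12)); st()
effector.command_gripper(0); st("closed")
G=(0,255,0);Rd=(0,0,255);B=(255,0,0)
def off(x,dx,dy): 
    C,S=np.cos(x[2]),np.sin(x[2]); return np.array([x[0]+C*dx-S*dy,x[1]+S*dx+C*dy,x[2]])
for n,o in (("side",(200,300,130,100,6)),("top",(120,200,90,85,7))):
    c=vision.read_camera(n)
    def sq(x,h,z,col): return (proj(c,box(*x,*h,z)),col)
    pl=[sq(t,(.058,.058),.008,G)]
    for i in(-1,1): pl.append(sq(off(t,i*.056,0),(.002,.058),.052,B))
    crop(c,*o,"gr_%s.png"%n,pl)
E
```

```text
t 17.4 p [0.4216 0.3725 0.0913] w 0.0854 F [ 0.1  0.2 -0.6]
False
 t 18.5 p [ 0.4217  0.373  -0.0119] w 0.0852 F [ 0.1 -0.  -0.2]
closed t 19.2 p [ 0.4215  0.3728 -0.0125] w 0.0111 F [0.1 0.2 2.7]
```

View pics/gr_side.png

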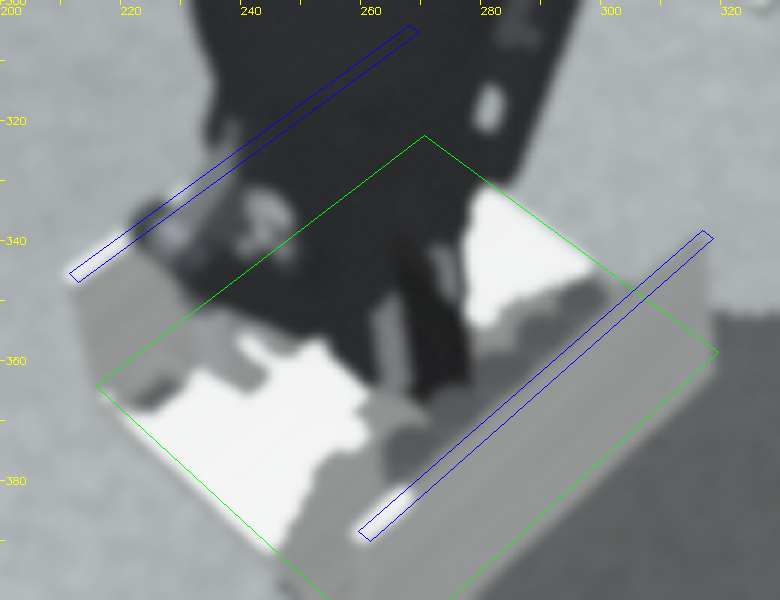

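View pics/gr_top.png

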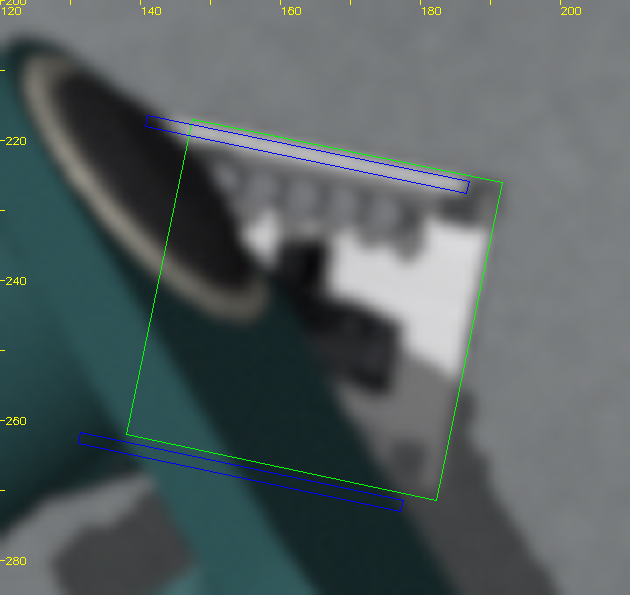

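Gripped at 11 mm width. The tray moved about 1 mm in +y when gripped, so the robot and camera differ by about 1 mm. Now I lift it and insert it.

```bash
python3 - <<'E'
from fit import *
d=np.load("d.npy",allow_pickle=True).item(); t=d["tray"]; b=d["base"]
q=rot(t[2]+np.pi/2)
bot.move_l([t[0],t[1],.105],feed=.12); st("lift")
ty=np.array([-np.sin(b[2]),np.cos(b[2])])*(-.0011)
x,y=b[0]+ty[0],b[1]+ty[1]
qb=rot(b[2]+np.pi/2)
bot.move_ptp([x,y,.105],qb); bot.dwell(.3); st("hover")
c=vision.read_camera("side"); cv2.imwrite("pics/hov.png",c["color"][:,:,::-1]); crop(c,270,130,130,110,6,"hovz.png")
c=vision.read_camera("top"); crop(c,260,170,130,100,6,"hovt.png")
E
```

```text
lift t 20.4 p [0.421  0.3724 0.104 ] w 0.0113 F [-0.3 -0.5 -5.1]
hover t 22.2 p [ 0.4855 -0.0119  0.105 ] w 0.0111 F [-0.2  0.5 -5. ]
```

View pics/hov.png

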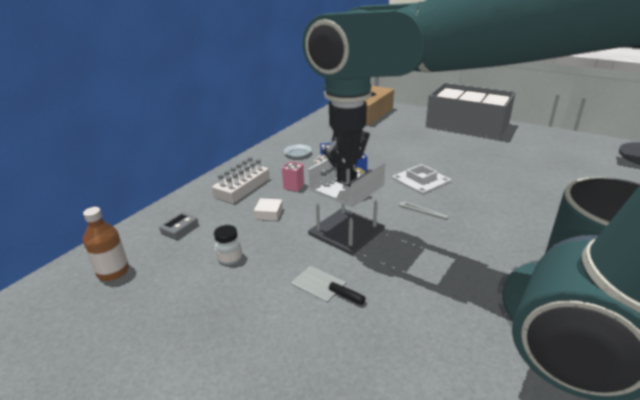

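View pics/hovz.png

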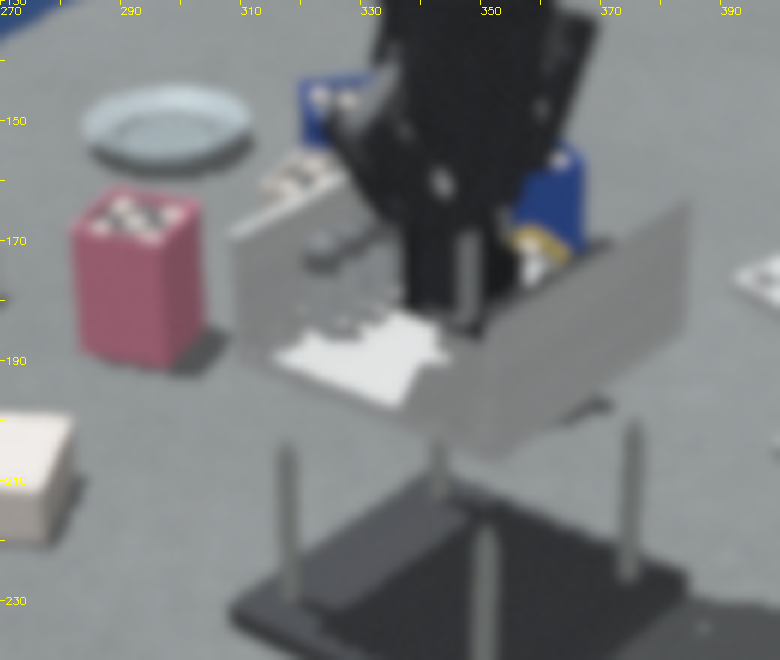

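View pics/hovt.png

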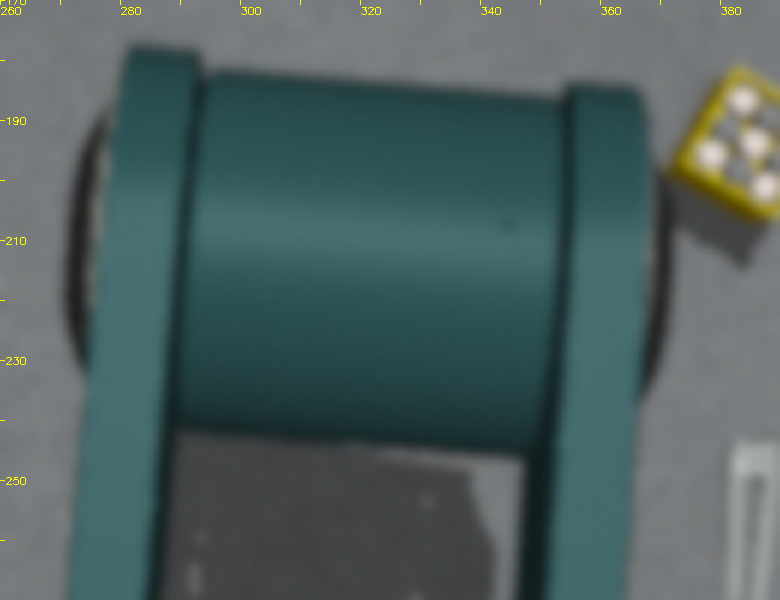

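```bash
python3 - <<'E'
from fit import *
x,y,_=bot.current_ee_pos(); x,y=.4854,-.0124
r=bot.move_l([x,y,-.0003],feed=.06,stop_force=10); st(r)
c=vision.read_camera("side"); crop(c,270,130,130,110,6,"ins.png")
E
```

```text
False t 24.2 p [ 0.4856 -0.0124  0.    ] w 0.011 F [-0.4 -0.1 -4.1]
```

View pics/ins.png

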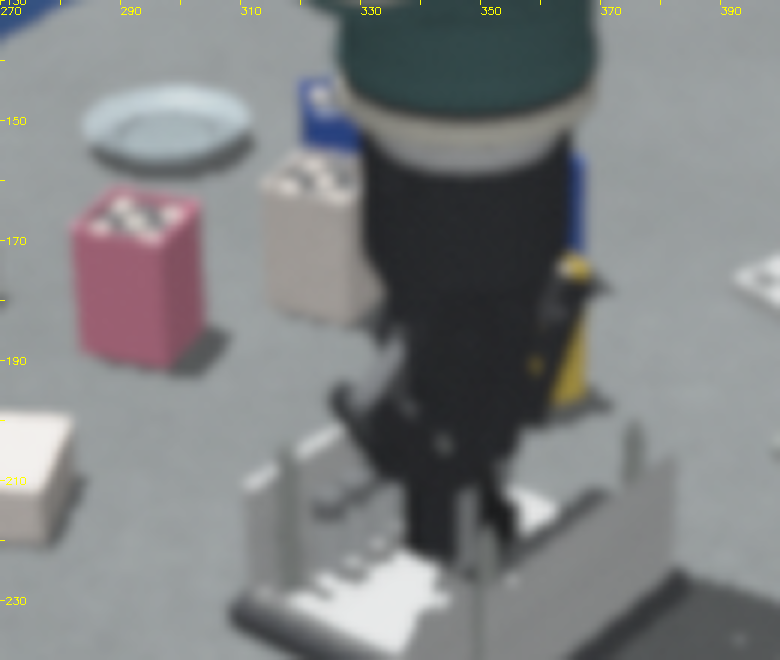

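```bash
python3 - <<'E'
from fit import *
d=np.load("d.npy",allow_pickle=True).item(); s=d["shelf"]
effector.command_gripper(.06); st("rel")
bot.move_l([.4854,-.0124,.10],feed=.15)
effector.command_gripper(.085)
e=np.array([.0012,.0011]); x,y=s[0]-e[0],s[1]-e[1]
bot.move_ptp(P(x,y,.12),rot(s[2])); st("shelf")
c=vision.read_camera("top"); crop(c,275,180,100,80,7,"tr_t.png")
c=vision.read_camera("side"); crop(c,280,160,110,95,7,"tr_s.png")
r=bot.move_l(P(x,y,.009),feed=.08,stop_force=10); st(r)
if not r:
    effector.command_gripper(0); st("closed")
for n,o in (("side",(370,140,100,80,7)),("top",(400,200,90,85,7))):
    c=vision.read_camera(n); p=[(proj(c,box(*s,.058,.058,.008)),(0,255,0))]
    crop(c,*o,"sg_%s.png"%n,p)
E
```

```text
rel t 24.8 p [ 4.855e-01 -1.240e-02 -2.000e-04] w 0.0601 F [-0.3  0.2  0.4]
shelf t 27.2 p [ 0.4225 -0.3347  0.0913] w 0.0849 F [-0.9  0.4  0.1]
False t 28.9 p [ 0.4225 -0.3355 -0.0192] w 0.0852 F [-0.4  0.1 -0.4]
closed t 29.2 p [ 0.4225 -0.3356 -0.019 ] w 0.0584 F [-1.4  1.   5.4]
```

View pics/tr_t.png

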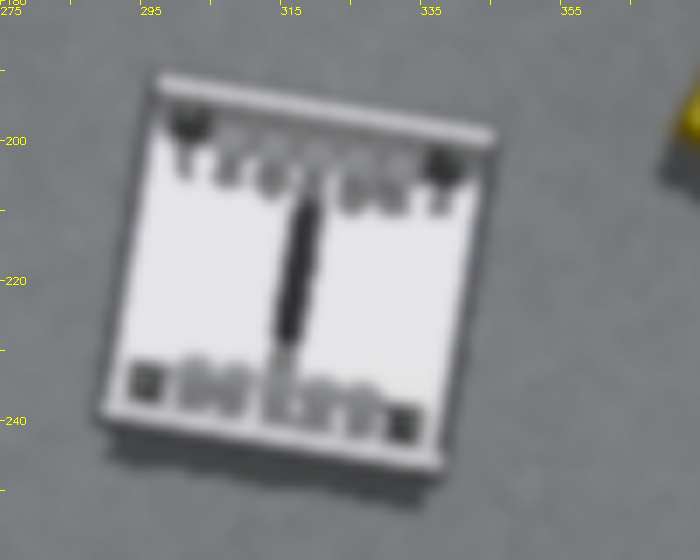

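View pics/sg_side.png

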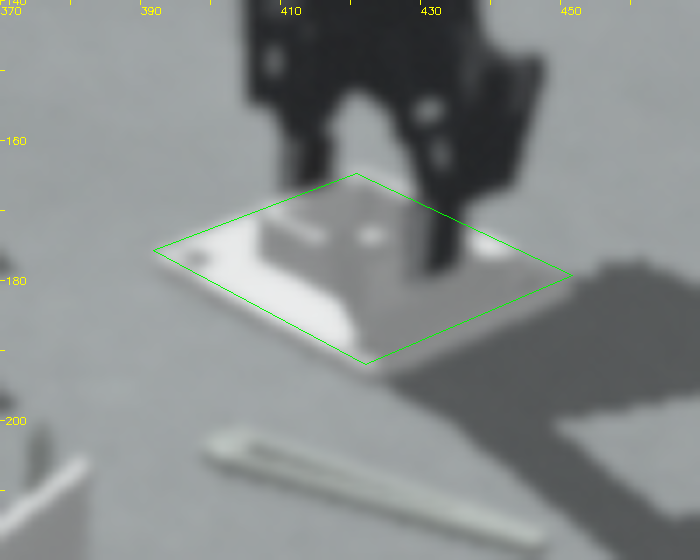

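View pics/sg_top.png

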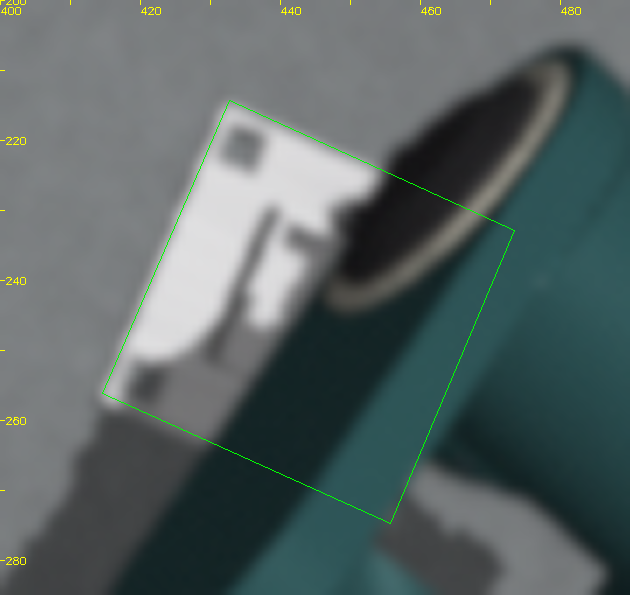

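View pics/tr_s.png

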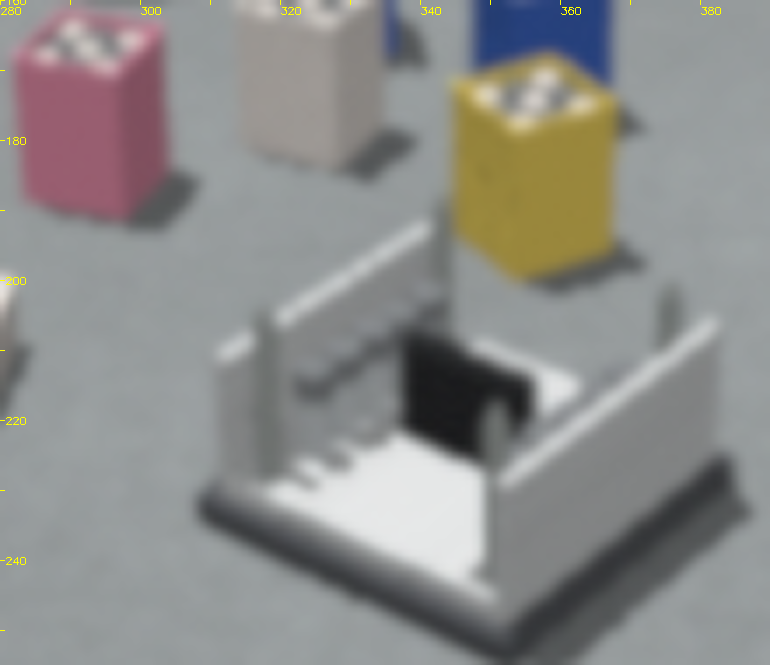

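```bash
python3 - <<'E'
from fit import *
d=np.load("d.npy",allow_pickle=True).item(); s=d["shelf"]; b=d["base"]
x,y,_=bot.current_ee_pos()
bot.move_l([.4222,-.3353,.105],feed=.12); st("lift")
C,S=np.cos(b[2]),np.sin(b[2]); o=np.array([[C,-S],[S,C]])@np.array([.0003,-.0015])
x,y=b[0]+o[0],b[1]+o[1]
bot.move_ptp([x,y,.105],rot(b[2])); bot.dwell(.3); st("hover")
c=vision.read_camera("side"); crop(c,270,120,130,110,6,"hs.png",[(proj(c,box(b[0],b[1],b[2],.058,.058,.105+.019+.008)),(0,255,0))])
r=bot.move_l([x,y,.047],feed=.05,stop_force=10); st(r)
c=vision.read_camera("side"); crop(c,270,130,130,110,6,"hs2.png")
E
```

```text
lift t 30.5 p [ 0.4219 -0.335   0.104 ] w 0.0584 F [ 0.3 -0.3 -2.7]
hover t 32.1 p [ 0.4857 -0.0135  0.105 ] w 0.0582 F [ 0.2 -0.7 -1.7]
False t 33.4 p [ 0.4858 -0.0129  0.0473] w 0.0587 F [-0.2  0.3 -2.9]
```

View pics/hs.png

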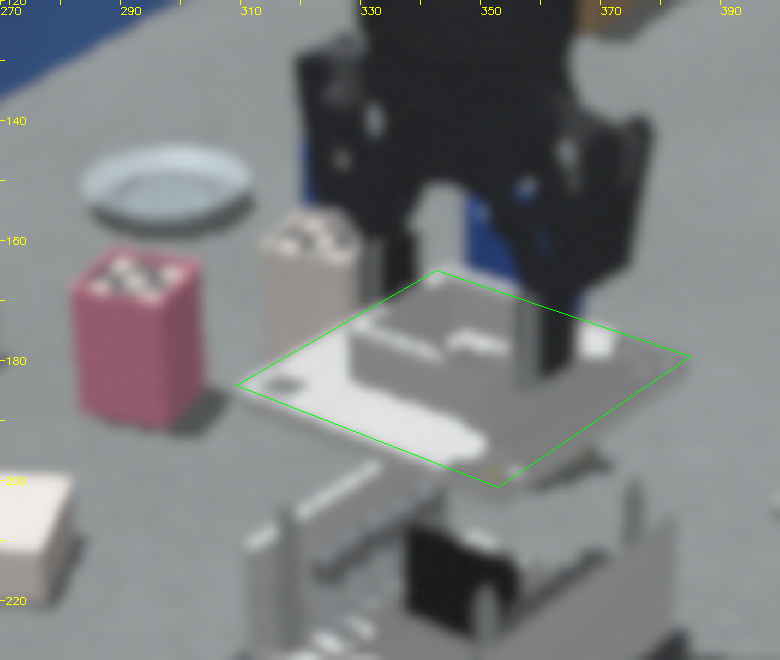

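View pics/hs2.png

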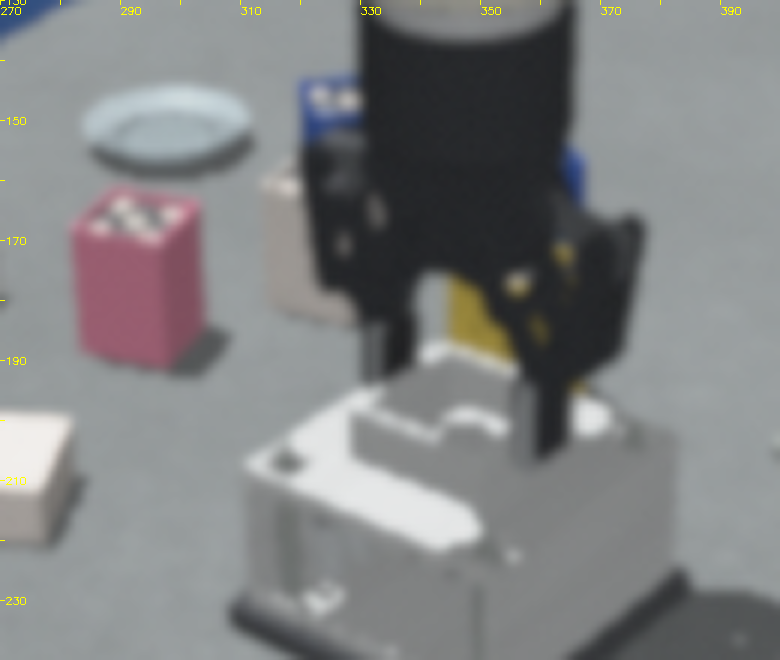

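```bash
python3 - <<'E'
from fit import *
d=np.load("d.npy",allow_pickle=True).item(); k=d["box"]
x,y,_=bot.current_ee_pos()
r=bot.move_l([x,y,.0445],feed=.03,stop_force=8); st(r)
effector.command_gripper(.08); st("rel")
bot.move_l([x,y,.13],feed=.15)
effector.command_gripper(.085)
x,y=k[0],k[1]+.0005-.0011
bot.move_ptp(P(x,y,.15),rot(k[2])); st("box")
c=vision.read_camera("top"); crop(c,270,170,110,90,7,"sh_t.png",[(proj(c,box(*d["base"],.058,.058,.072)),(0,255,0))])
c=vision.read_camera("side"); crop(c,280,160,110,90,7,"sh_s.png")
r=bot.move_l(P(x,y,.034),feed=.08,stop_force=8); st(r)
if not r:
    effector.command_gripper(0); st("closed")
c=vision.read_camera("side"); crop(c,270,120,120,90,6,"bg_s.png",[(proj(c,box(*k,.022,.022,.0)),(0,0,255))])
c=vision.read_camera("top"); crop(c,350,100,110,100,6,"bg_t.png")
E
```

```text
False t 33.7 p [ 0.4862 -0.0129  0.045 ] w 0.0584 F [-0.5 -0.2  3.2]
rel t 34.1 p [ 0.4858 -0.0128  0.0444] w 0.08 F [-0.  -0.  -0.1]
box t 36.0 p [ 0.663  -0.2097  0.1215] w 0.0848 F [0.3 1.9 0.3]
False t 37.7 p [ 0.6636 -0.2106  0.0059] w 0.0849 F [0.6 0.9 0.4]
closed t 38.2 p [ 0.6635 -0.2106  0.0058] w 0.0432 F [ 0.2 -0.6  4.4]
```

View pics/sh_t.png

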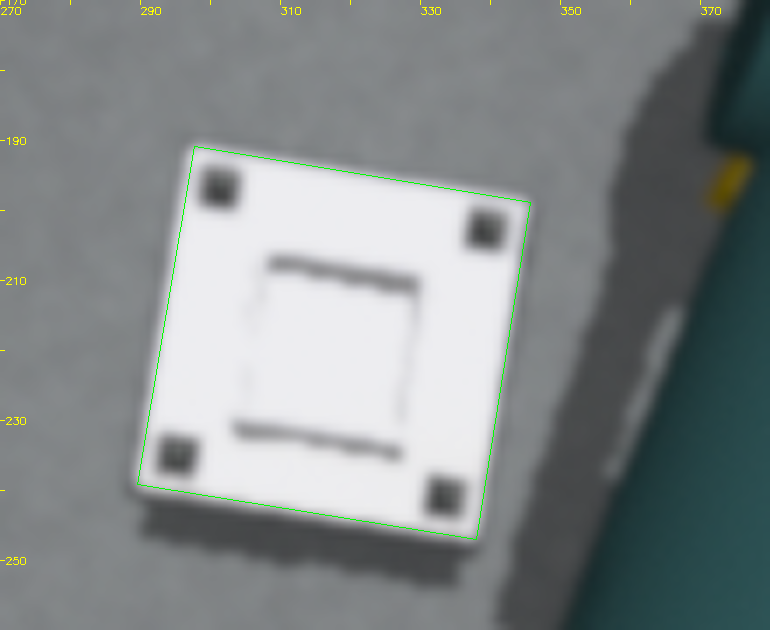

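View pics/sh_s.png

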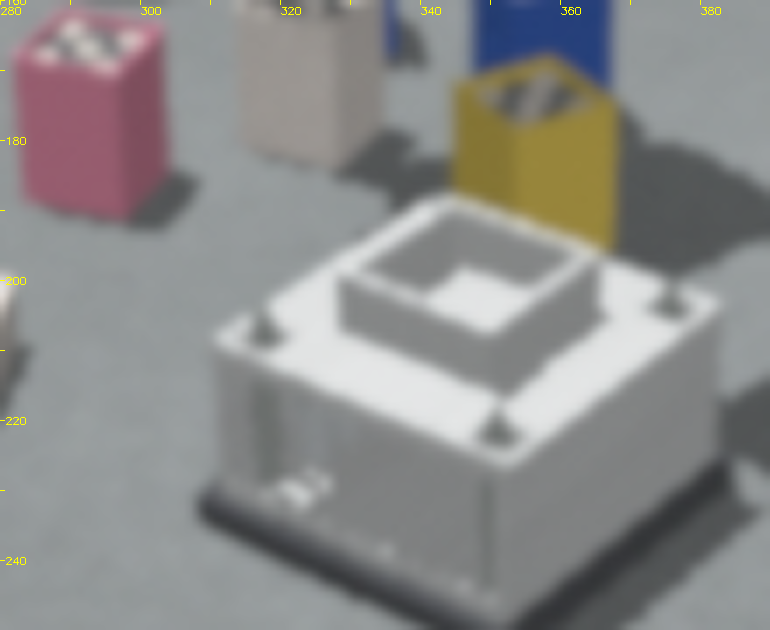

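View pics/bg_s.png

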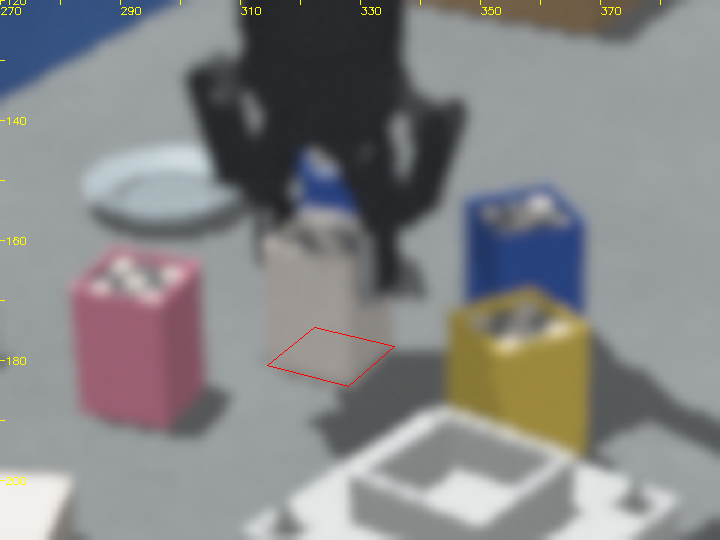

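View pics/bg_t.png

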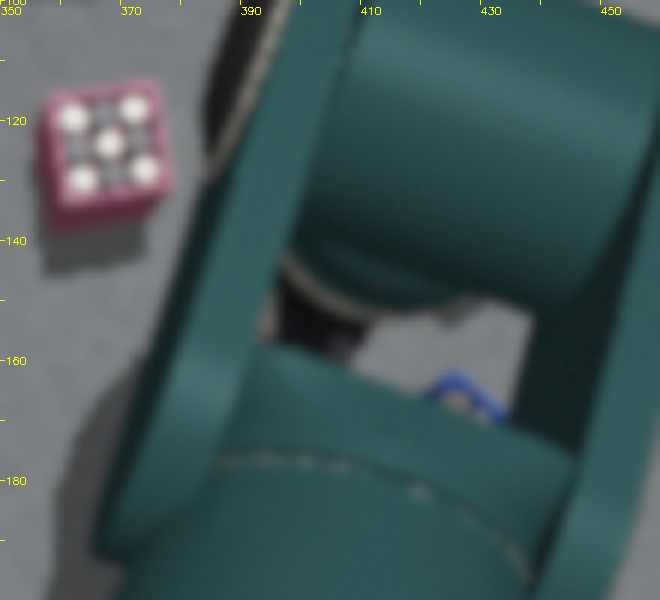

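```bash
python3 - <<'E'
from fit import *
d=np.load("d.npy",allow_pickle=True).item(); b=d["base"]
bot.move_l([.6632,-.2105,.16],feed=.12); st("lift")
C,S=np.cos(b[2]),np.sin(b[2]); o=np.array([[C,-S],[S,C]])@np.array([.0000,-.0010])
x,y=b[0]+o[0],b[1]+o[1]
bot.move_ptp([x,y,.16],rot(b[2])); 
bot.move_l([x,y,.112],feed=.12);bot.dwell(.3); st("hover")
c=vision.read_camera("side"); crop(c,290,110,120,110,6,"hb.png",[(proj(c,box(*b,.022,.022,.112-.0058)),(0,0,255)),(proj(c,box(*b,.022,.022,.112-.0058+.064)),(0,0,255))])
r=bot.move_l([x,y,.080],feed=.05,stop_force=6); st(r)
if not r:
    r=bot.move_l([x,y,.0775],feed=.03,stop_force=8); st(r)
c=vision.read_camera("side"); crop(c,290,110,120,110,6,"hb2.png")
E
```

```text
lift t 39.8 p [ 0.6629 -0.2104  0.159 ] w 0.0429 F [ 0.3  0.7 -1.9]
hover t 41.6 p [ 0.4857 -0.0123  0.1126] w 0.0433 F [-0.3  0.2 -1.8]
False t 42.5 p [ 0.4855 -0.0123  0.0802] w 0.0434 F [ 0.5 -0.7 -0.9]
False t 42.7 p [ 0.4857 -0.0123  0.0778] w 0.0432 F [1.2 0.6 0.4]
```

View pics/hb.png

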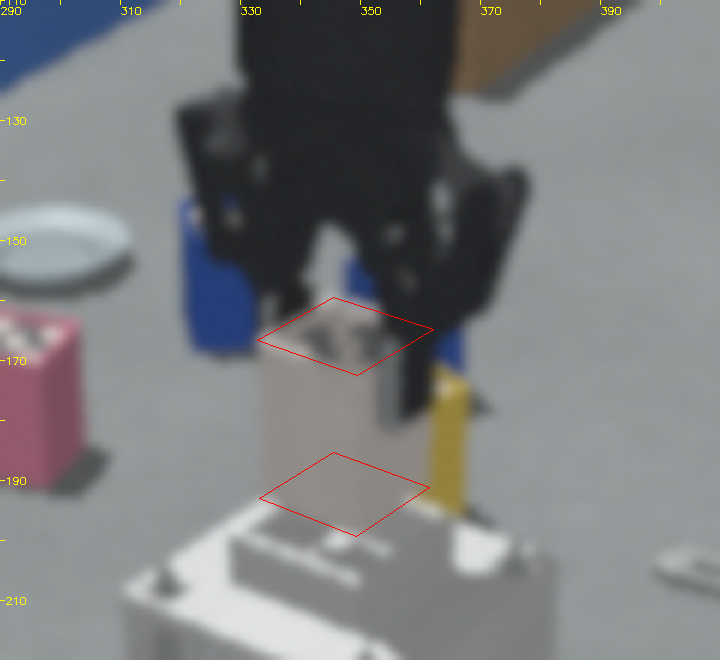

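View pics/hb2.png

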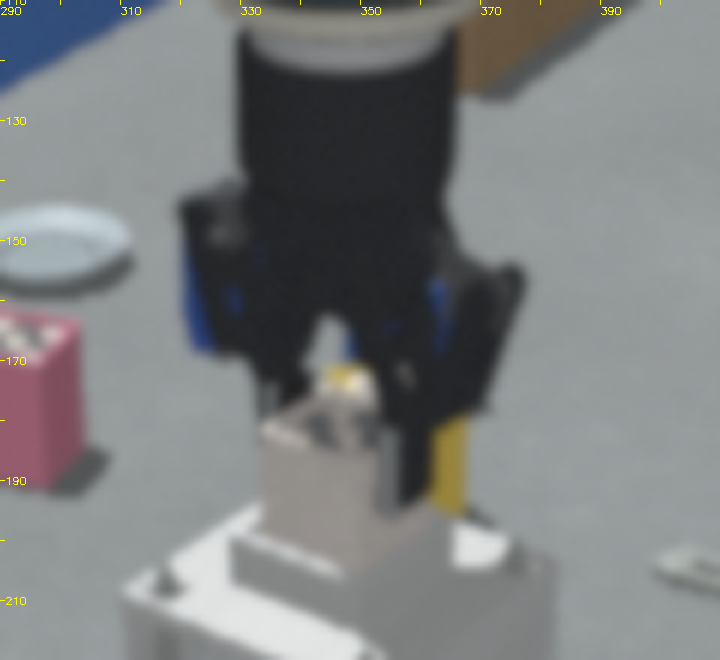

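```bash
python3 - <<'E'
from fit import *
d=np.load("d.npy",allow_pickle=True).item(); l=d["lid"]; b=d["base"]
effector.command_gripper(.075); st("rel")
bot.move_l([.4857,-.0123,.18],feed=.15)
effector.command_gripper(.085)
x,y=l[0],l[1]-.0011
bot.move_ptp(P(x,y,.12),rot(l[2])); st("lid")
c=vision.read_camera("top"); crop(c,280,180,80,70,9,"bx_t.png",[(proj(c,box(*b,.022,.022,.136)),(0,0,255)),(proj(c,box(*b,.058,.058,.072)),(0,255,0))])
c=vision.read_camera("side"); crop(c,280,140,110,110,6,"bx_s.png",[(proj(c,box(*b,.022,.022,.136)),(0,0,255))])
r=bot.move_l(P(x,y,.009),feed=.08,stop_force=8); st(r)
if not r:
    effector.command_gripper(0); st("closed")
c=vision.read_camera("side"); crop(c,210,160,110,80,6,"lg_s.png",[(proj(c,box(*l,.028,.028,.026)),(0,255,0))])
E
```

```text
rel t 43.2 p [ 0.4854 -0.0123  0.0775] w 0.0749 F [-0.4  1.2  0.1]
lid t 45.2 p [0.6913 0.0108 0.092 ] w 0.0853 F [0.1 0.4 0.8]
False t 46.8 p [ 0.692   0.0109 -0.0191] w 0.0847 F [-0.9  1.   0.4]
closed t 47.2 p [ 0.6921  0.0109 -0.0189] w 0.0543 F [-0.2 -1.2  6. ]
```

View pics/bx_t.png

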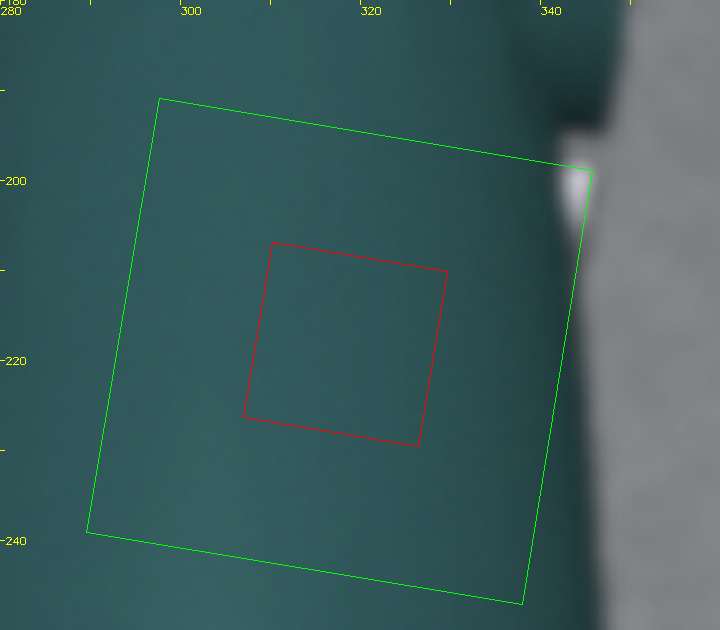

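View pics/bx_s.png

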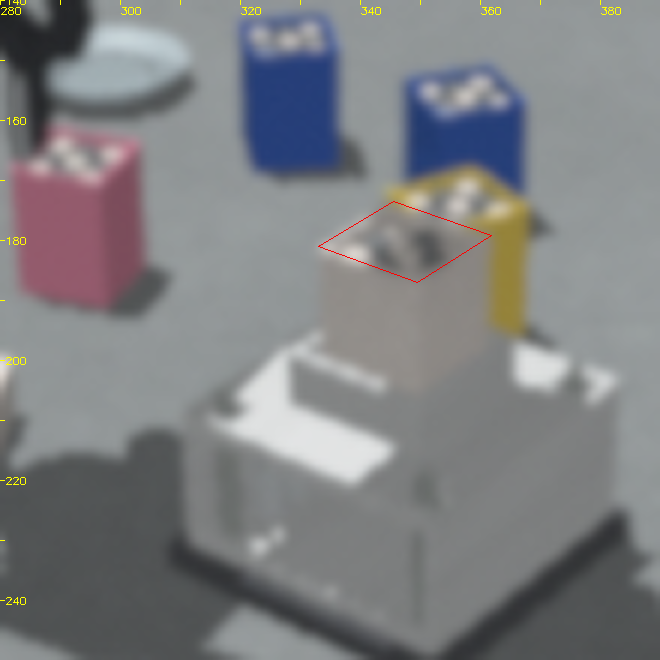

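View pics/lg_s.png

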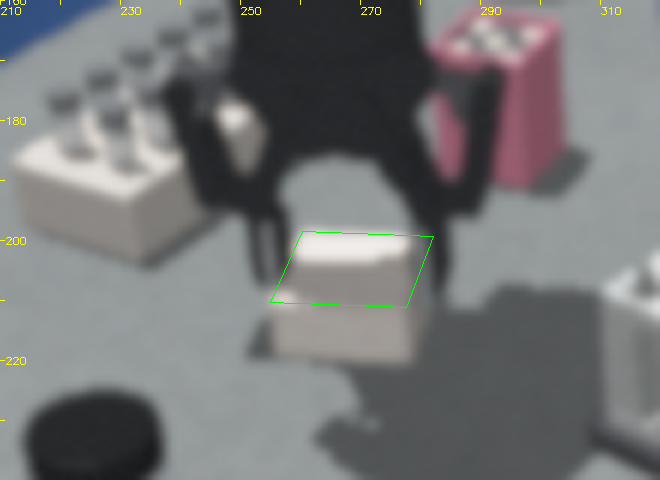

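```bash
python3 - <<'E'
from fit import *
d=np.load("d.npy",allow_pickle=True).item(); b=d["base"]
bot.move_l([.6918,.0109,.16],feed=.12); st("lift")
C,S=np.cos(b[2]),np.sin(b[2]); o=np.array([[C,-S],[S,C]])@np.array([.0000,-.0010])
x,y=b[0]+o[0],b[1]+o[1]
bot.move_ptp([x,y,.16],rot(b[2])); 
bot.move_l([x,y,.130],feed=.12);bot.dwell(.3); st("hover")
z=.130+.0189
c=vision.read_camera("side"); crop(c,290,110,120,110,6,"hl.png",[(proj(c,box(*b,.028,.028,z)),(0,0,255)),(proj(c,box(*b,.028,.028,z+.026)),(0,0,255))])
r=bot.move_l([x,y,.097],feed=.05,stop_force=6); st(r)
if not r:
    r=bot.move_l([x,y,.0938],feed=.03,stop_force=8); st(r)
c=vision.read_camera("side"); crop(c,290,110,120,110,6,"hl2.png")
E
```

```text
lift t 48.9 p [0.6915 0.0109 0.1591] w 0.0543 F [-0.4  0.2 -0.3]
hover t 50.5 p [ 0.4857 -0.0123  0.1306] w 0.0546 F [ 0.2 -0.4 -1.3]
False t 51.3 p [ 0.4856 -0.0123  0.0972] w 0.0545 F [-0.3 -0.5 -0.9]
False t 51.6 p [ 0.4857 -0.0123  0.0941] w 0.0544 F [ 0.9 -0.7  1.8]
```

View pics/hl.png

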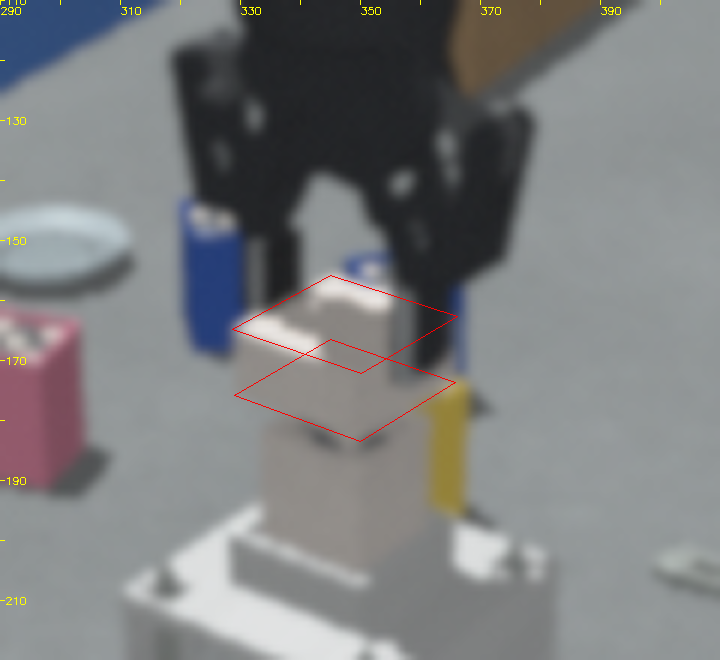

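View pics/hl2.png

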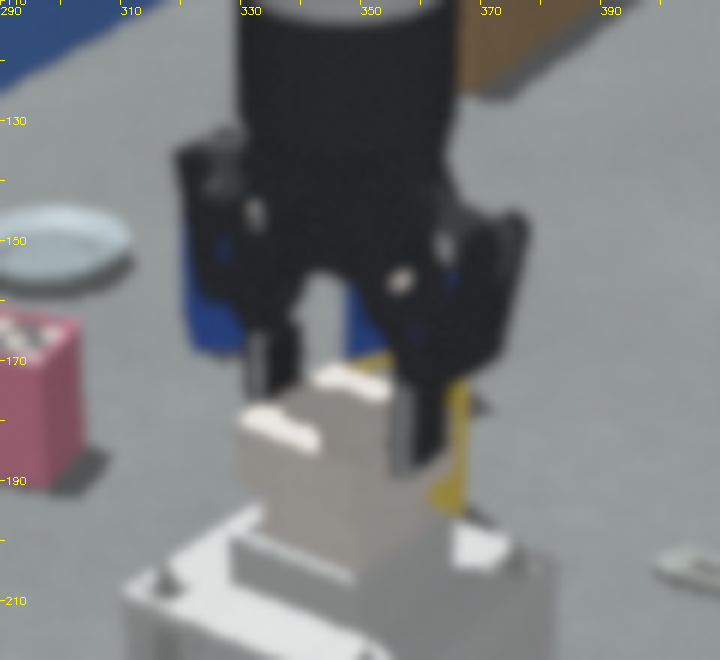

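The lid is seated. I'll release it, back off clear of both views and check.

```bash
python3 - <<'E'
from fit import *
d=np.load("d.npy",allow_pickle=True).item(); b=d["base"]
effector.command_gripper(.084); st("rel")
bot.move_l([.4857,-.0123,.20],feed=.15)
bot.move_ptp([.45,-.45,.25],rot(b[2]-.7)); bot.dwell(.3); st("away")
c=vision.read_camera("top"); crop(c,275,175,85,75,8,"f_t.png",[(proj(c,box(*b,.028,.028,.139)),(0,0,255)),(proj(c,box(*b,.058,.058,.072)),(0,255,0))]); cv2.imwrite("pics/f_top.png",c["color"][:,:,::-1])
c=vision.read_camera("side"); crop(c,280,140,110,110,6,"f_s.png",[(proj(c,box(*b,.028,.028,.139)),(0,0,255)),(proj(c,box(*b,.028,.028,.113)),(0,0,255))])
E
```

```text
rel t 52.0 p [ 0.4854 -0.0123  0.0937] w 0.084 F [0.4 0.1 0.1]
away t 54.8 p [ 0.4503 -0.4495  0.2501] w 0.0841 F [ 0.4 -0.8  0.2]
```

View pics/f_t.png

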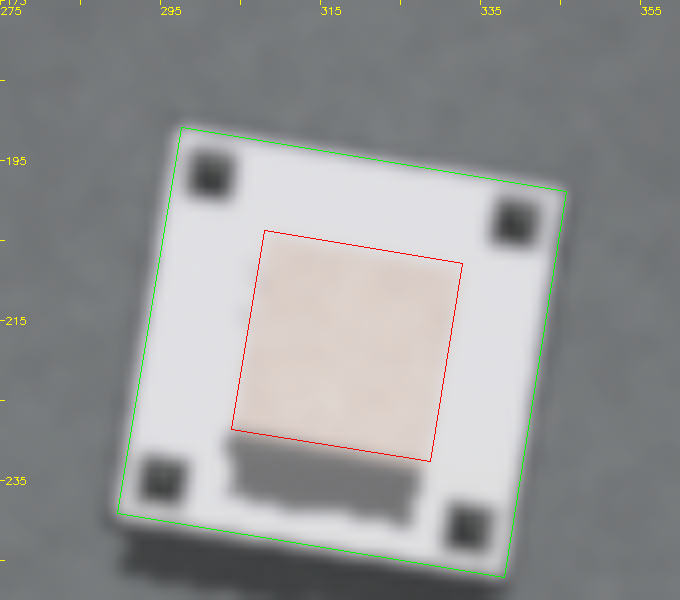

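View pics/f_s.png

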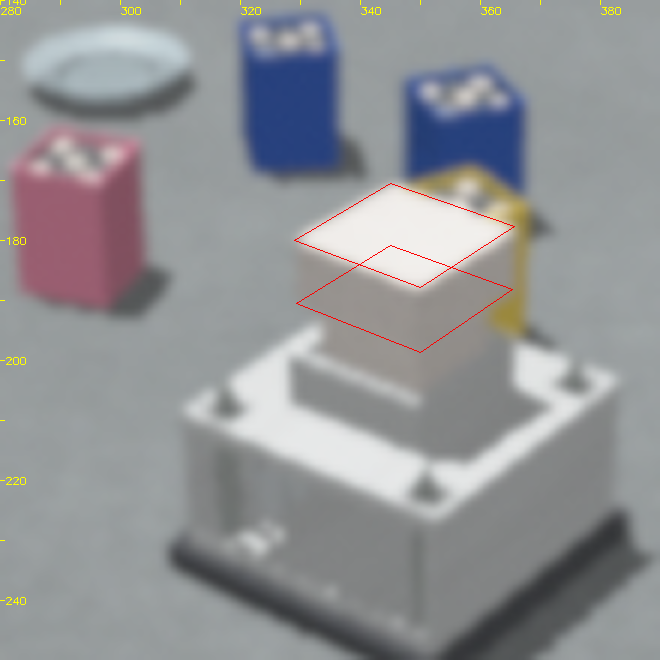

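View pics/f_top.png

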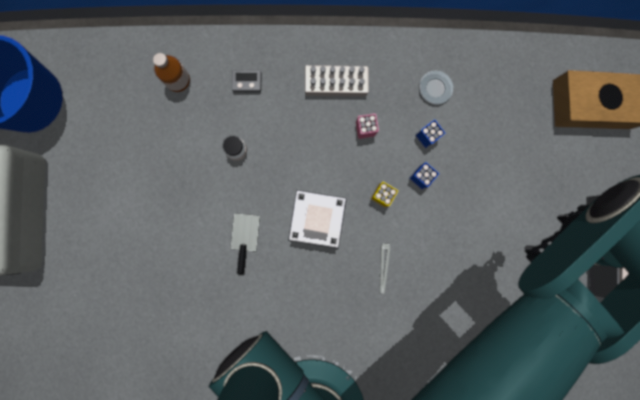

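Everything matches the model at full-down height, with the lid at (305–333, 204–232) px and the bystanders unmoved. I'm handing the job in.

```bash
python3 - <<'E'
from fit import *
order.close_job(); print(bot.current_time_s())
E
```

```text
the job is handed in; nothing more can be done
the job is handed in; nothing more can be done
```

The rack is built in the order asked (tray, shelf, box, lid), and I handed the job in at about 55 s of the 128 s allowed.

**Problem on the way:** my first grasp of the tray closed on nothing. Two bench touches showed the real fingertips about 29 mm above the reported TCP, which disagrees with the TCP definition given. I corrected the height for all later moves. The robot and camera also differ by about 1 mm in y, which I corrected for too.

**Last checks:** in both cameras the shelf and lid outlines lie within about 1 px (roughly 2 mm) of their modelled fully-down positions on the base. The tray was checked before the shelf went on, and the box before the lid. No force stop tripped during any insertion. The jar, scoop and forceps look unmoved, and the gripper is open and clear of everything.

I judged the final positions and levelness only from pictures. The job returned no verdict.

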